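# Wedge the rocking sugar board and set out its colours

## Task

The sugar-work board rocks on its worn near left foot: push the wooden wedge under the board's left edge, beside that foot, until it jams tight and the board stands level and firm, before you set anything on the board. Then stand every colour jar upright on the bare wooden ledge at the back of the board, behind the mat, with its label facing straight across the table to the class (away from the robot), and put each dip rod from the drying block, tip down and all the way in, into a vial of its own in the rack. Leave the other things on the table where they are.

Things in the scene. Friction and masses are not known exactly. Their poses are not given: they have to be found in the camera images.
- stand: stand of the working board (pale wood, 260 mm in x, 340 mm in y, 20 mm thick, on four black rubber feet 28 mm across at x +-108, y +-140 mm). Origin: centre of the board's underside when level, 22 mm above the table; x to the far edge (away from the robot), y left. The near left foot (x -108, y +140) is 6 mm short: the board rocks about the line through the near right and far left feet
- board (a joint): how the board stands, rad: -0.037 = sunk onto its short near left foot (its left edge beside that foot is then about 5 mm low), 0 = level, firm on its other three feet; it cannot rise further. It sinks under its own load; lifting it at the left edge takes about 7 to 9 N
- board_c (a point): centre of the board's top face, tilting with it; x to the far edge, y left, z up. The baking mat (beige, orange border, 1 mm) covers x -123 to +22, y -162 to +72 mm. Behind it, x +30 to +120 mm over the whole width, is the bare wooden ledge; a 14 mm high wooden upstand closes it at x +120 to +130 mm
- left_edge (a point): bottom corner of the board's left edge at x -55, y +170 mm in the board, beside the short foot: the place for the wedge, pushed in at right angles to the edge (the board's -y). The underside is 22 mm above the table here when level, about 17 mm when sunk; the way in is clear for 100 mm, from 35 mm nearer the robot than this point to 100 mm farther
- wedge: brown wooden wedge 140 mm long, 40 mm wide, 5 mm thick at the thin end, 31 mm at the thick end, flat underside; origin: centre of its underside, x axis towards the thin end. It lifts the board as it goes in and holds by friction. The board is level with about 91 mm of it under the edge; then it jams (pushing takes up to some 13 N before, rising steeply after; 16 to 22 N jams it well)
- vial0 (a point): centre of the mouth of the nearest clear vial in the wooden rack fixed on the board near its left side; mouth 15 mm wide inside, vial 95 mm tall, 89 mm deep, mouth 101 mm above the board; the three stand in a row along the board's x, 42 mm apart. z axis up
- vial1 (a point): centre of the mouth of the middle clear vial in the wooden rack fixed on the board near its left side; mouth 15 mm wide inside, vial 95 mm tall, 89 mm deep, mouth 101 mm above the board; the three stand in a row along the board's x, 42 mm apart. z axis up
- vial2 (a point): centre of the mouth of the farthest clear vial in the wooden rack fixed on the board near its left side; mouth 15 mm wide inside, vial 95 mm tall, 89 mm deep, mouth 101 mm above the board; the three stand in a row along the board's x, 42 mm apart. z axis up
- rod0: dip rod: thin steel rod 6 mm across and 110 mm long under a dark round wooden handle 11 mm across and 40 mm long, 150 mm in all; stands at first in a hole of the white drying block, tip 10 mm above the table; origin at the centre of its lower tip, z axis up to the handle. May be absent
- rod1: dip rod: thin steel rod 6 mm across and 110 mm long under a dark round wooden handle 11 mm across and 40 mm long, 150 mm in all; stands at first in a hole of the white drying block, tip 10 mm above the table; origin at the centre of its lower tip, z axis up to the handle. May be absent
- rod2: dip rod: thin steel rod 6 mm across and 110 mm long under a dark round wooden handle 11 mm across and 40 mm long, 150 mm in all; stands at first in a hole of the white drying block, tip 10 mm above the table; origin at the centre of its lower tip, z axis up to the handle. May be absent
- dryer: white plastic drying block 125 x 45 x 40 mm, fixed; three holes 8.5 mm wide and 30 mm deep along its x axis, 42 mm apart, the middle one at its centre; origin at the centre of its underside
- jar0: colour jar: amber glass 54 mm across and 44 mm high, with a black lid 52 mm across, 60 mm high in all, 0.2 kg; a paper label covers about a third of its side and a paper seal strip runs over the lid to it; origin at the centre of its underside, x axis towards the middle of the label. May be absent
- jar1: colour jar: amber glass 54 mm across and 44 mm high, with a black lid 52 mm across, 60 mm high in all, 0.2 kg; a paper label covers about a third of its side and a paper seal strip runs over the lid to it; origin at the centre of its underside, x axis towards the middle of the label. May be absent
- jar2: colour jar: amber glass 54 mm across and 44 mm high, with a black lid 52 mm across, 60 mm high in all, 0.2 kg; a paper label covers about a third of its side and a paper seal strip runs over the lid to it; origin at the centre of its underside, x axis towards the middle of the label. May be absent
- jar0_label (a point): middle of jar0's label, 27 mm from its axis, 22 mm up
- jar1_label (a point): middle of jar1's label, 27 mm from its axis, 22 mm up
- jar2_label (a point): middle of jar2's label, 27 mm from its axis, 22 mm up
- bowl: steel mixing bowl, a bystander
- knife: slotted steel spatula with a dark wooden handle, a bystander
- bar: square steel casting bar, 200 x 14 x 12 mm, a bystander
- cutter: steel ring cutter, 64 mm across, a bystander
- veiner: grey silicone leaf press, 95 x 60 x 14 mm, a bystander

How it is judged:
By the outcome, as a careful person would: the job done as asked, in the order asked, and still so for the second after the job is handed in, with the robot touching nothing.
Of jar0, jar1, jar2 only 2 to 3 are there at a start; the rules pass over those that are not, and their reading is None.
Of rod0, rod1, rod2 only 2 to 3 are there at a start; the rules pass over those that are not, and their reading is None.
At some moment in a run one of jar0, jar1, jar2 may be knocked a few centimetres aside while the robot is not near it.
It also fails if it takes over 210 s, if anything falls off the work surface, if the arm or the gripper's body presses on something with over 40 N, if the wrist force passes 120 N, or if a joint passes its speed limit or range.

## Robot

A 6-joint arm with a two-finger parallel gripper is mounted at the origin on the work surface. World frame = base frame: x ahead of the robot, y to its left, z up, the work surface at z = 0. Lengths are in mm, angles in rad, forces in N, time in s.
With the tool pointing down it reaches from about 400 to 825 mm from the base axis. Payload 7 kg.
Tool frame: the origin (TCP) lies on the front face of the gripper's body, between the roots of the fingers; the fingertips stand 66 mm ahead of it and the grasp point (between the pads) lies 47 mm ahead of it; z points along the fingers, x is the direction in which the jaws open and shut, and the axes are right-handed (so a half turn about z gives the same grasp; the last joint's range is limited). The gripper opens to 88 mm and grips with 3 to 60 N. Pads are 19 mm wide; open, the fingers measure 130 mm over their backs; the gripper's body (78 mm by 193 mm) begins 47 mm behind the grasp point.
Start: joints at [-0.899, 0.359, 0.012, 0, -1.224, -0.288], TCP at [252.724, -625.88, 292.161] pointing down, gripper open.
Joint ranges: [-3.07, 3.07], [-1.43, 2.12], [-1.02, 1.25], [-3.03, 1.67], [-3.05, -0], [-3.03, 3.03]. Speed limits (rad/s): [2.39, 2.39, 3.01, 3.14, 3.14, 3.14].

## Interface

Orientations are given as a unit quaternion [x, y, z, w].
In Python, from bench import r gives the robot as it stands.
- The arm moves only by the tool arm_command, never from a script. Its argument "motion" is text: rows parted by semicolons, each of 5 numbers parted by spaces: the gripper command: -1 is shut, 1 is fully open, values between are in proportion, then the shift along the tool's x, y, z in m, then the turn about the tool's z in degrees. In form: jaw x y z spin; .... A call has 1 to 20 rows; each row shifts and turns the commanded pose from where the row before left it, along the tool's axes as they then stand; what a row does not reach is not made up. A row lasts 1/10 s, in which the tool goes at most 50 mm and 8.59 degrees, less where a joint would pass 70% of its speed; a pose out of reach is approached as far as the arm can. A call with a gripper value outside its range is refused whole. The fingers move at their own pace and stop on an object; "grip_force" is the grip in N (left out, the last holds). Time passes only in rows, so rows that do not move let the fingers close. It gives the time, the measured TCP pose, the force and the opening at its end, in the units of the state.
- r.read_state(): the state, without advancing time (a new reading comes with each control period).
- r.grab_frame(name): name is "scene" or "top"; returns (picture, depth): 480x640x3 uint8, red, green, blue; 480x640 float32, mm along the optical axis (not along the pixel's ray), 0 where there is no reading.
- r.get_calibration(name): a dict with "fx", "fy", "cx", "cy" (pixels), "distortion" ([k1, k2, p1, p2, k3] as OpenCV has them; the pictures are not rectified), "pose" (4x4, takes a point from camera to world coordinates). Camera axes: x right, y up, looking along -z (the intrinsics and any distortion apply to the point x, -y, -z); pixel columns grow to the right and rows downward; lengths in mm; the calibration is good to about 2 mm. A picture is of the moment at which its call begins. get_calibration takes no time and is no camera call.
- r.sign_off(): hands the job in, once; it reports no verdict.
The state is a dict: "time": time; "q": joint angles; "qvel": joint speeds; "joint_torque": joint torques, N m; "eef_pos": TCP position; "ee_rot": TCP orientation; "contact_force": force on the tool from outside, world axes, zero at the start; "wrist_torque": the same for the moment, N m; "width": finger opening in mm.
Only numpy, scipy, OpenCV 4.12 (cv2) and the standard library are available. Lean on these libraries where they do the work, as an engineer would, in place of code of your own. Each camera call takes 0.05 s, during which the arm holds its last target.

## Working session

There is one attempt and no reset: what is moved stays moved. The work goes in short steps, Python scripts to look and compute and a tool call to move; the robot and the scene stay as the last step left them, time stands still between calls to the robot, and variables do not carry over. Pictures are saved under pics/ and viewed, and the job is handed in when it is done.

Besides the shell and the picture viewer there is one more tool, called after "Emit:" as name(argument=value, ...), one argument or row to a line, values as JSON. arm_command: Moves the arm, as the interface text tells. Its arguments: {"type":"object","properties":{"motion":{"type":"string"},"grip_force":{"type":"number"}},"required":["motion"]}

```bash
ls; mkdir -p pics
python3 - <<'E'
from bench import r
import cv2,numpy as np
s=r.read_state();print({k:np.round(v,3).tolist() for k,v in s.items()})
for n in("scene","top"):
    im,d=r.grab_frame(n);np.save(f"pics/{n}0.npy",im);np.save(f"pics/{n}0d.npy",d)
    cv2.imwrite(f"pics/{n}0.png",im[:,:,::-1]);c=r.get_calibration(n);print(n,c)
E
```

```text
pics
{'time': 0.0, 'q': [-0.899, 0.359, 0.011, -0.0, -1.224, -0.288], 'qvel': [0.002, 0.0, -0.001, -0.0, -0.0, -0.001], 'joint_torque': [0.0, -58.272, 29.306, 6.997, 0.007, -0.0], 'eef_pos': [252.593, -625.569, 291.223], 'ee_rot': [0.559, 0.829, 0.0, -0.001], 'contact_force': [-0.692, 0.544, -0.379], 'wrist_torque': [-0.034, -0.049, 0.021], 'width': 87.727}
scene {'fx': 483.44255013713183, 'fy': 483.44255013713183, 'cx': 313.47865162226054, 'cy': 242.92958840224057, 'distortion': array([-0.10704741,  0.        ,  0.        ,  0.        ,  0.        ]), 'pose': array([[-8.70974457e-01, -2.90748740e-01,  3.96066490e-01,
         9.80913933e+02],
       [ 4.90792407e-01, -5.52485799e-01,  6.73707842e-01,
         7.50701675e+02],
       [ 2.29414052e-02,  7.81168748e-01,  6.23898292e-01,
         7.71463629e+02],
       [ 0.00000000e+00,  0.00000000e+00,  0.00000000e+00,
         1.00000000e+00]])}
top {'fx': 577.0285375827912, 'fy': 577.0285375827912, 'cx': 317.57121317666133, 'cy': 238.85743400742197, 'distortion': array([-0.10180001,  0.        ,  0.        ,  0.        ,  0.        ]), 'pose': array([[ 6.35852192e-03,  9.94386943e-01, -1.05613339e-01,
         4.22946943e+02],
       [-9.99963582e-01,  5.72163139e-03, -6.33229492e-03,
         4.25000452e+01],
       [-5.69247079e-03,  1.05649756e-01,  9.94387110e-01,
         1.34156127e+03],
       [ 0.00000000e+00,  0.00000000e+00,  0.00000000e+00,
         1.00000000e+00]])}
```

View pics/top0.png

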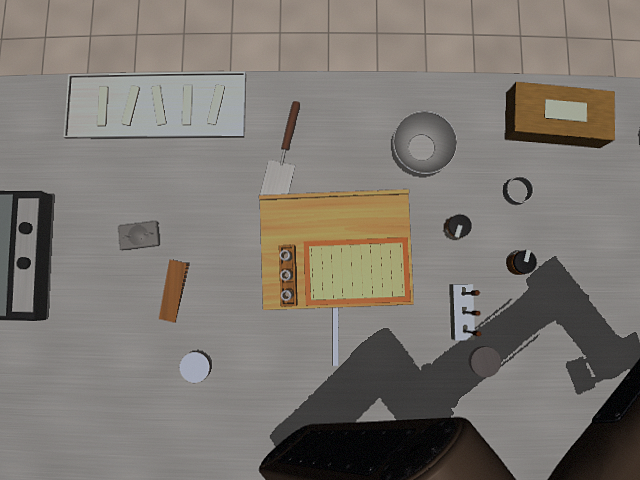

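View pics/scene0.png

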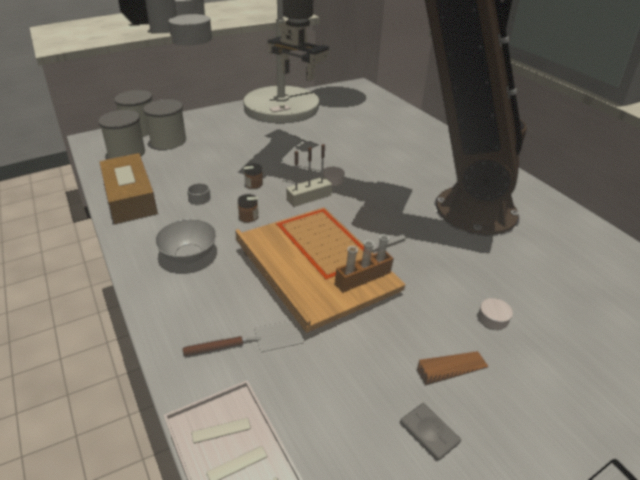

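The top picture shows the board at (262–412, 190–308), the wedge at (174,291), the dryer with 3 rods at (462,311), and 2 jars at (458,226) and (521,261). I'll take enlarged crops next.

```bash
cat > h.py <<'E'
import numpy as np,cv2
from bench import r
def K(c): return np.array([[c['fx'],0,c['cx']],[0,c['fy'],c['cy']],[0,0,1]]),np.array(c['distortion'])
def pix2w(n,uv,z):
    "pixel -> world on plane height z"
    c=r.get_calibration(n);k,d=K(c);P=c['pose']
    p=cv2.undistortPoints(np.array([[uv]],float),k,d)[0,0]
    ray=P[:3,:3]@np.array([p[0],-p[1],-1.]);o=P[:3,3]
    return o+ray*(z-o[2])/ray[2]
def w2pix(n,X):
    c=r.get_calibration(n);k,d=K(c);P=c['pose']
    X=np.atleast_2d(np.array(X,float));q=(X-P[:3,3])@P[:3,:3];q=q*[1,-1,-1]
    return cv2.projectPoints(q,np.zeros(3),np.zeros(3),k,d)[0][:,0]
def dep(n,uv,D):
    c=r.get_calibration(n);k,d=K(c);P=c['pose'];u,v=uv
    z=D[int(round(v)),int(round(u))]
    p=cv2.undistortPoints(np.array([[uv]],float),k,d)[0,0]
    return P[:3,3]+P[:3,:3]@np.array([p[0]*z,-p[1]*z,-z])
def crop(n,tag,box,s,im=None):
    if im is None: im,_=r.grab_frame(n)
    u0,v0,u1,v1=box
    o=cv2.resize(im[v0:v1,u0:u1],None,fx=s,fy=s,interpolation=cv2.INTER_CUBIC)[:,:,::-1].copy()
    st=10
    for u in range((u0//st+1)*st,u1,st):
        cv2.line(o,(int((u-u0+.5)*s),0),(int((u-u0+.5)*s),6),(255,0,0),1); 
        if u%20==0: cv2.putText(o,str(u),(int((u-u0+.5)*s)-10,16),0,.35,(255,0,0),1)
    for v in range((v0//st+1)*st,v1,st):
        cv2.line(o,(0,int((v-v0+.5)*s)),(6,int((v-v0+.5)*s)),(255,0,0),1); 
        if v%20==0: cv2.putText(o,str(v),(8,int((v-v0+.5)*s)+4),0,.35,(255,0,0),1)
    cv2.imwrite(f"pics/{tag}.png",o)
E
python3 - <<'E'
from h import *
t=np.load('pics/top0.npy');s=np.load('pics/scene0.npy')
crop('top','t_board',(250,180,420,315),4.6,t)
crop('top','t_wedge',(150,250,200,330),7,t)
crop('top','t_right',(435,200,545,345),4.1,t)
crop('scene','s_r',(230,130,350,230),6,s)
E
```

```text
(no output)
```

View pics/t_board.png

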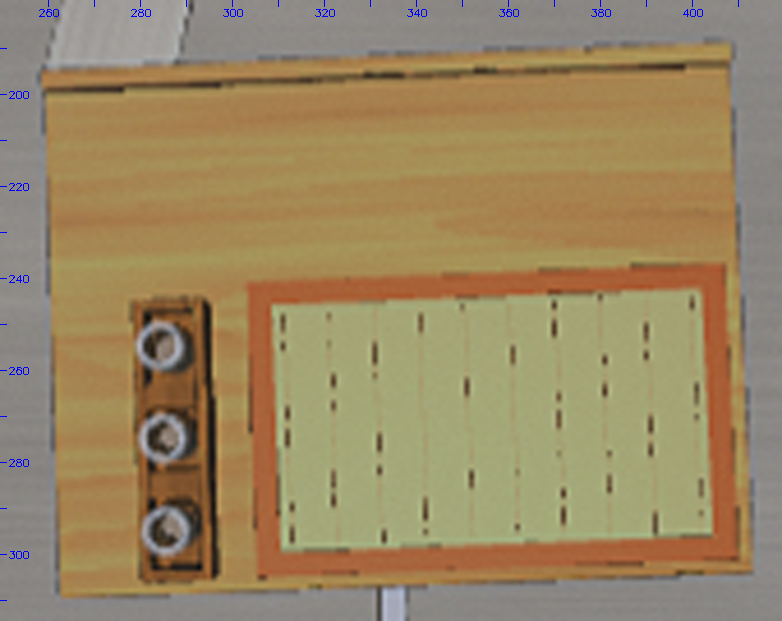

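View pics/t_wedge.png

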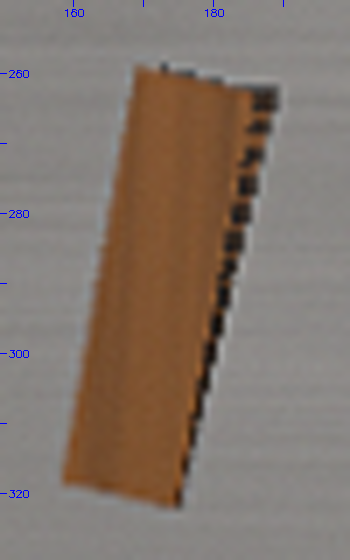

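View pics/t_right.png

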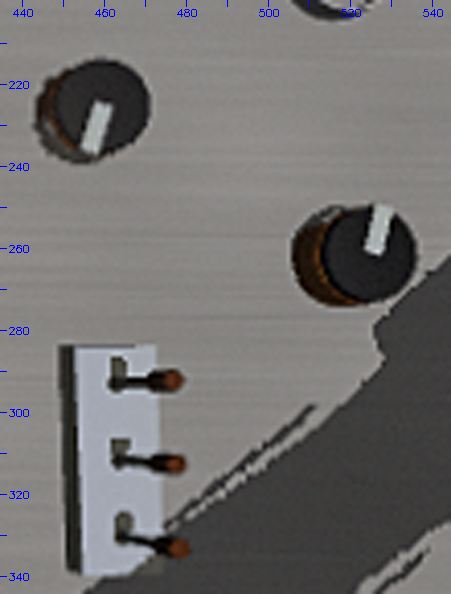

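View pics/s_r.png

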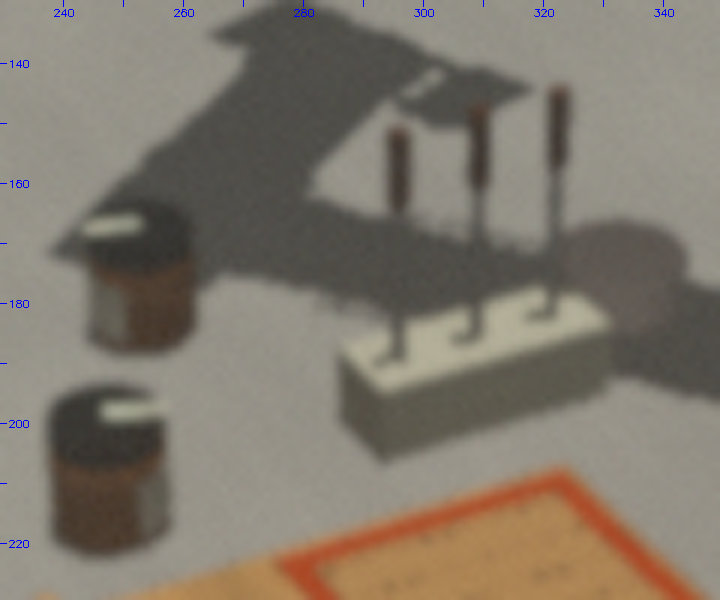

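The crops show the following:
- **Wedge:** its thick end is the far one, where the shadow is widest. Its corners are at about (169,259), (189,262), (175,322) and (158,318).
- **Jar strips:** jar A's strip points nearer the robot and jar B's points away.
- **Rods:** the handle tops are at about (477,292), (477,312) and (478,333).

Now I'll measure.

```bash
cat >> h.py <<'E'
from scipy.spatial.transform import Rotation as R
from scipy.optimize import least_squares
def board_pts(p,ang,L):
    # L points in stand frame (origin underside centre), ang tilt
    a=np.array([108,140,0.])*1; a/=np.linalg.norm(a)
    L=np.atleast_2d(np.array(L,float))
    piv=np.array([-108,-140,-22.])
    T=R.from_rotvec(a*ang).apply(L-piv)+piv
    T=R.from_euler('z',p[2]).apply(T)
    return T+[p[0],p[1],22]
E
python3 - <<'E'
from h import *
t=np.load('pics/top0.npy');D=np.load('pics/top0d.npy')
# mat corners on top (z=21), vials z=20+101; upstand corners
L=[(22,72,21),(22,-162,21),(-123,-162,21),(-123,72,21),(130,170,34),(130,-170,34),(-130,-170,20),(-130,170,20)]
uv=np.array([(303.4,241),(407.3,236.9),(410.4,301.2),(305.6,304.9),(258.6,195.2),(408.8,188.8),(413,303.6),(262.5,309.1)])
for ang in(-.037,.037):
    f=lambda p:(w2pix('top',board_pts(p,ang,L))-uv).ravel()
    s=least_squares(f,[550,50,0.03]);print(ang,s.x,np.abs(s.fun).max(),s.cost)
    print(np.round(s.fun.reshape(-1,2),1).tolist())
p=s=least_squares(lambda p:(w2pix('top',board_pts(p,-.037,L))-uv).ravel(),[550,50,0.03]).x
np.save('board.npy',p)
for u in[(284.7,254.7),(285.6,274.5),(286.9,294.7)]:
    w=pix2w('top',u,143);l=R.from_euler('z',-p[2]).apply(w-[p[0],p[1],0]);print('vial',w,l)
print('left_edge',board_pts(p,-.037,[(-55,170,0)]),'corner heights',board_pts(p,-.037,[(-130,170,20),(130,-170,20)]))
for u in[(270,210),(270,300),(400,220),(400,300)]: print('depth',u,dep('top',u,D))
for nm,u,z in[('thin_r',(175,322),5),('thin_l',(158,318),5),('thickL',(169,259),31)]: print(nm,pix2w('top',u,z),dep('top',(u[0]+2,u[1]-3 if z==5 else u[1]+3),D))
E
```

```text
-0.037 [5.38734527e+02 8.74539564e+00 4.22795339e-02] 0.7089107727881014 1.0274460187731977
[[0.1, -0.2], [-0.4, -0.1], [-0.5, -0.0], [0.2, 0.2], [-0.2, -0.7], [0.0, -0.3], [0.6, 0.6], [0.0, 0.5]]
0.037 [5.36411589e+02 1.00675461e+01 4.40657998e-02] 1.0393269342071676 2.069270965603966
[[0.3, -0.4], [-0.7, 0.1], [-0.1, -0.3], [0.4, 0.1], [0.2, -1.0], [-0.6, 0.4], [0.9, 0.3], [-0.3, 0.7]]
vial [516.64545395 118.43483744 143.        ] [-17.43309637 110.52505573 143.        ]
vial [475.40659516 116.07398583 143.        ] [-58.73488818 109.90935421 143.        ]
vial [433.59471285 112.90598226 143.        ] [-100.64330726  108.51144199  143.        ]
left_edge [[476.01590257 176.68001237  16.53295626]] corner heights [[ 400.51176559  173.9132774    34.32257336]
 [ 674.4189691  -154.63022745   49.6199352 ]]
depth (270, 210) [627.21199499 160.0684841   37.57646679]
depth (270, 300) [ 422.94694251   42.50004519 1341.56127412]
depth (400, 220) [ 604.10069028 -135.46010759   49.91416918]
depth (400, 300) [ 424.00601379 -136.14413051   34.78609286]
thin_r [369.2975399  380.08748642   5.        ] [376.08595168 376.92083633  -0.45110363]
thin_l [377.95700358 420.38786735   5.        ] [384.97623217 415.66098749   5.69279858]
thickL [513.69451715 391.50771946  31.        ] [506.94087488 387.05634787  29.38388845]
```

```bash
cat > to.py <<'E'
import sys
from h import *
# to.py x y z [phi]: prints tool-frame shift (mm) from measured pose, spin deg
s=r.read_state();p=np.array(s['eef_pos']);Rm=R.from_quat(s['ee_rot']).as_matrix()
phi=np.degrees(np.arctan2(Rm[1,0],Rm[0,0]))
print('t',round(s['time'],2),'pos',np.round(p,1),'phi',round(phi,2),'tilt',np.round(Rm[:,2],3),'F',np.round(s['contact_force'],1),'w',round(s['width'],1),'q',np.round(np.degrees(s['q']),0))
a=[float(v) for v in sys.argv[1:]]
i=0
cur=p;ph=phi
while i+3<=len(a):
    t=np.array(a[i:i+3]);c,sn=np.cos(np.radians(ph)),np.sin(np.radians(ph))
    M=np.array([[c,sn,0],[sn,-c,0],[0,0,-1]])
    d=M@(t-cur);print('->',t,'shift mm',np.round(d,1),'len',round(np.linalg.norm(d)))
    cur=t;i+=3
if i<len(a): print('spin deg',round((ph-a[i]+180)%360-180,2))
E
python3 to.py 600 -100 310  490.4 375.6 310  490.4 375.6 80 78
```

```text
t 0.1 pos [ 252.6 -625.6  291.3] phi 111.98 tilt [-0.001  0.001 -1.   ] F [0.  0.9 0.2] w 87.6 q [-52.  21.   1.  -0. -70. -17.]
-> [ 600. -100.  310.] shift mm [357.3 518.9 -18.7] len 630
-> [490.4 375.6 310. ] shift mm [482.   76.4   0. ] len 488
-> [490.4 375.6  80. ] shift mm [  0.   0. 230.] len 230
spin deg 33.98
```

Emit:
arm_command(
  motion="1 0.0238 0.0346 -0.0012 0;1 0.0238 0.0346 -0.0012 0;1 0.0238 0.0346 -0.0012 0;1 0.0238 0.0346 -0.0012 0;1 0.0238 0.0346 -0.0012 0;1 0.0238 0.0346 -0.0012 0;1 0.0238 0.0346 -0.0012 0;1 0.0238 0.0346 -0.0012 0;1 0.0238 0.0346 -0.0012 0;1 0.0238 0.0346 -0.0012 0;1 0.0238 0.0346 -0.0012 0;1 0.0238 0.0346 -0.0012 0;1 0.0238 0.0346 -0.0012 0;1 0.0238 0.0346 -0.0012 0;1 0.0238 0.0346 -0.0012 0;1 0 0 0 0",
)

```text
time: 1.7
eef_pos: [602.4, -96.9, 309.3]
ee_rot: [0.558, 0.83, -0.0, -0.0]
contact_force: [-0.8, 0.1, -0.8]
width: 87.5
```

Emit:
arm_command(
  motion="1 0.0438 0.007 0 0;1 0.0438 0.007 0 0;1 0.0438 0.007 0 0;1 0.0438 0.007 0 0;1 0.0438 0.007 0 0;1 0.0438 0.007 0 0;1 0.0438 0.007 0 0;1 0.0438 0.007 0 0;1 0.0438 0.007 0 0;1 0.0438 0.007 0 0;1 0.0438 0.007 0 0;1 0 0 0 8.5;1 0 0 0 8.5;1 0 0 0 8.5;1 0 0 0 8.5;1 0 0 0 0;1 0 0 0 0",
)

```text
time: 3.4
eef_pos: [491.3, 374.7, 309.9]
ee_rot: [0.776, 0.631, -0.0, 0.0]
contact_force: [0.3, -0.4, -0.3]
width: 87.4
```

```bash
python3 to.py 490.4 375.6 69.5 78
python3 - <<'E'
from h import *
crop('top','t1',(230,180,430,330),4)
E
```

```text
t 3.4 pos [491.3 374.7 309.9] phi 78.23 tilt [-0. -0. -1.] F [ 0.3 -0.4 -0.3] w 87.4 q [  55.   15.   -5.   -0.  -70. -157.]
-> [490.4 375.6  69.5] shift mm [  0.7  -1.  240.4] len 240
spin deg 0.23
```

View pics/t1.png

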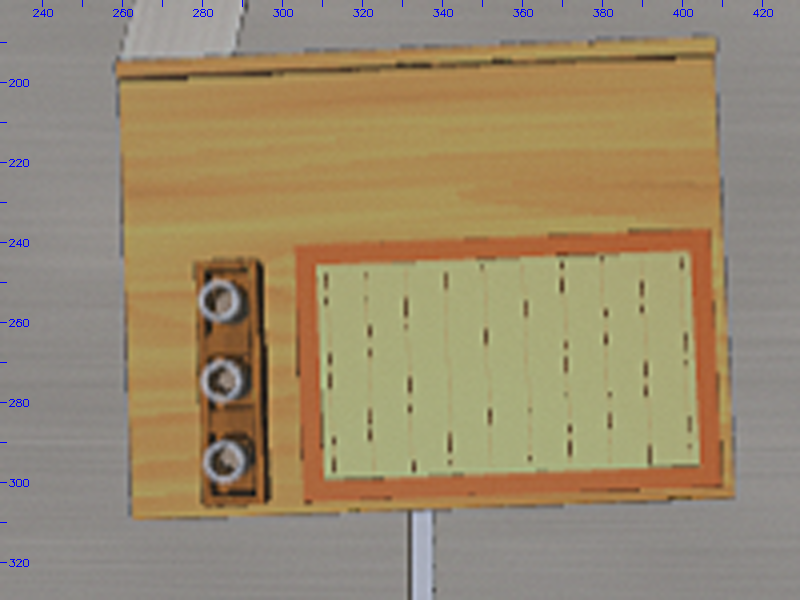

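The board fills the crop and hasn't changed. Lowering onto the wedge.

Emit:
arm_command(
  motion="1 0.0007 -0.001 0.04 0.2;1 0 0 0.04 0;1 0 0 0.04 0;1 0 0 0.04 0;1 0 0 0.035 0;1 0 0 0.025 0;1 0 0 0.015 0;1 0 0 0.005 0;1 0 0 0 0",
)

```text
time: 4.35
eef_pos: [490.4, 375.7, 69.6]
ee_rot: [0.778, 0.629, -0.001, 0.0]
contact_force: [-0.4, 0.6, 0.8]
width: 87.8
```

```bash
python3 to.py 490.4 375.6 69.5 78
python3 - <<'E'
from h import *
crop('top','t2',(130,230,230,340),5.4)
E
```

```text
t 4.35 pos [490.4 375.7  69.6] phi 77.88 tilt [-0.001 -0.001 -1.   ] F [-0.4  0.6  0.8] w 87.8 q [  56.   28.  -21.    0.  -41. -158.]
-> [490.4 375.6  69.5] shift mm [-0.1  0.   0.1] len 0
spin deg -0.12
```

View pics/t2.png

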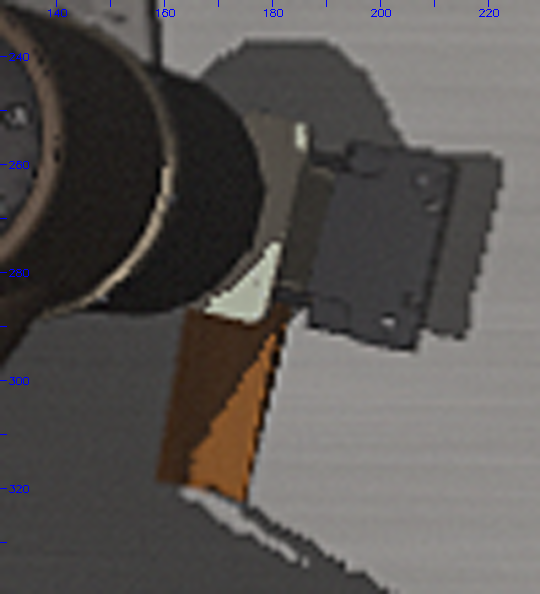

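The fingers straddle the thick half of the wedge and the thin end is still free at (158–175, 320). Closing.

Emit:
arm_command(
  motion="-1 0 0 0 0;-1 0 0 0 0;-1 0 0 0 0;-1 0 0 0 0;-1 0 0 0 0;-1 0 0 0 0;-1 0 0 0 0;-1 0 0 0 0;-1 0 0 0 0;-1 0 0 0 0",
  grip_force=50,
)

```text
time: 5.4
eef_pos: [490.5, 376.0, 70.2]
ee_rot: [0.778, 0.628, 0.0, -0.0]
contact_force: [0.1, 0.1, 0.6]
width: 39.5
```

Emit:
arm_command(
  motion="-1 0 0 -0.01 0;-1 0 0 -0.02 0;-1 0 0 -0.02 0;-1 0 0 -0.01 0;-1 0 0 0 0;-1 0 0 0 0",
)

```text
time: 6.0
eef_pos: [490.2, 375.8, 129.9]
ee_rot: [0.778, 0.628, -0.0, -0.0]
contact_force: [-0.1, -0.7, -0.3]
width: 39.6
```

```bash
python3 - <<'E'
from h import *
p=np.load('board.npy')
# entry pose: thin tip 25mm outside edge -> wedge centre y=170+95 ; grasp 50 further
for yb in (170+25+120, 170-91+120):
    print(yb,board_pts(p,0,[(-55,yb,0)]))
print('foot',board_pts(p,0,[(-108,140,0)]))
E
python3 to.py 480 326 130 182.4
```

```text
315 [[470.46959188 321.1392154   22.        ]]
199 [[475.37255679 205.24287838  22.        ]]
foot [[424.91366944 144.05545575  22.        ]]
t 6.0 pos [490.2 375.8 129.9] phi 77.77 tilt [-0.  0. -1.] F [-0.1 -0.7 -0.3] w 39.6 q [  56.   24.  -18.   -0.  -48. -158.]
-> [480. 326. 130.] shift mm [-50.8   0.6  -0.1] len 51
spin deg -104.63
```

Emit:
arm_command(
  motion="-1 0 0 0 -8.05;-1 0 0 0 -8.05;-1 0 0 0 -8.05;-1 0 0 0 -8.05;-1 0 0 0 -8.05;-1 0 0 0 -8.05;-1 0 0 0 -8.05;-1 0 0 0 -8.05;-1 0 0 0 -8.05;-1 0 0 0 -8.05;-1 0 0 0 -8.05;-1 0 0 0 -8.05;-1 0 0 0 -8.05;-1 0 0 0 0;-1 0 0 0 0",
)

```text
time: 7.5
eef_pos: [490.2, 375.6, 129.2]
ee_rot: [-0.019, 1.0, -0.001, -0.001]
contact_force: [-0.0, 0.5, -0.4]
width: 39.9
```

```bash
python3 to.py 470.5 321 130 470.5 321 71 182.4;python3 - <<'E'
from h import *
crop('top','t3',(130,180,330,330),4)
crop('scene','s3',(330,200,580,400),3.2)
E
```

```text
t 7.5 pos [490.2 375.6 129.2] phi -177.81 tilt [-0.001 -0.001 -1.   ] F [-0.   0.5 -0.4] w 39.9 q [ 56.  24. -18.  -0. -48. -53.]
-> [470.5 321.  130. ] shift mm [ 21.7 -53.8  -0.8] len 58
-> [470.5 321.   71. ] shift mm [ 0.  0. 59.] len 59
spin deg -0.21
```

View pics/t3.png

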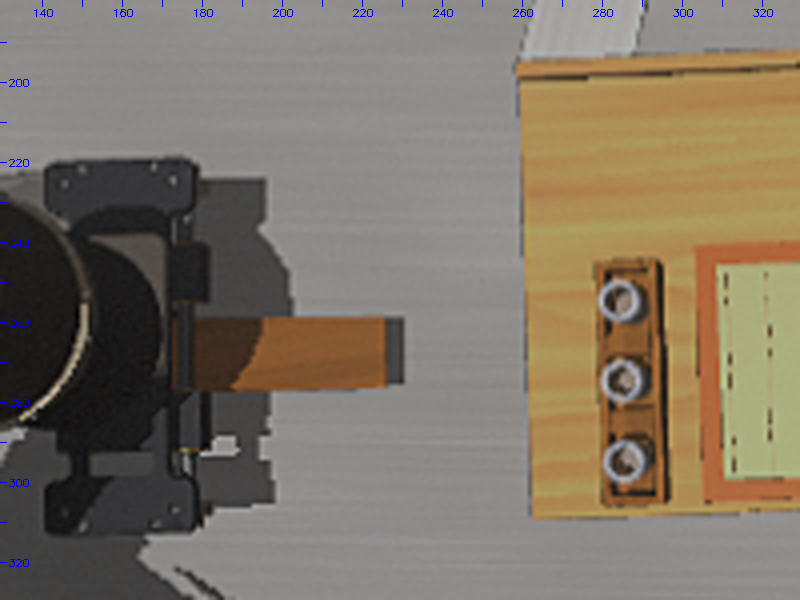

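View pics/s3.png

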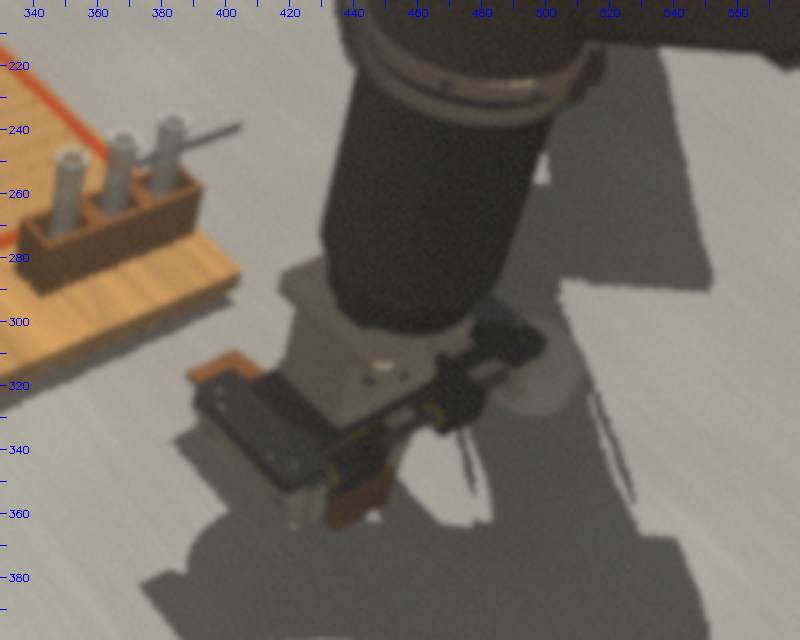

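The wedge points at the board, with its thin end at about (226,268), and it looks square to the left edge. Next I translate and lower.

Emit:
arm_command(
  motion="-1 0.0109 -0.0269 0 -0.2;-1 0.0109 -0.0269 0 0;-1 0 0 0.025 0;-1 0 0 0.018 0;-1 0 0 0.01 0;-1 0 0 0.004 0;-1 0 0 0 0;-1 0 0 0 0",
)

```text
time: 8.4
eef_pos: [471.4, 321.7, 73.7]
ee_rot: [-0.023, 1.0, 0.0, 0.0]
contact_force: [-0.6, -0.4, -0.5]
width: 39.6
```

```bash
python3 to.py 475.4 205.2 71 182.4;python3 - <<'E'
from h import *
print('thin end earlier',pix2w('top',(226.5,268),64))
crop('top','t4',(170,200,320,320),5)
E
```

```text
t 8.4 pos [471.4 321.7  73.7] phi -177.36 tilt [ 0.001  0.    -1.   ] F [-0.6 -0.4 -0.5] w 39.6 q [ 54.  24. -27.   0. -39. -51.]
-> [475.4 205.2  71. ] shift mm [   1.3 -116.6    2.7] len 117
spin deg 0.24
thin end earlier [492.32806532 252.66006112  64.        ]
```

View pics/t4.png

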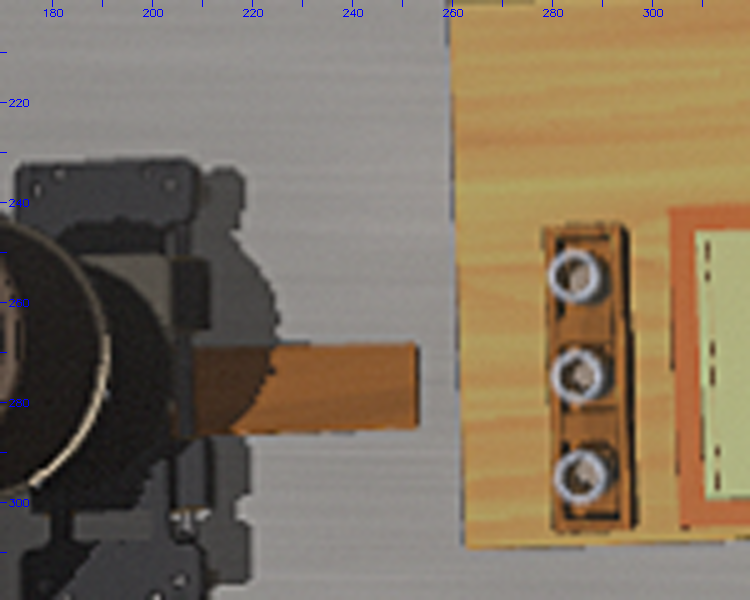

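The wedge lies square to the edge, its thin end at (253,277) about 20 mm short of the board. Lowering the last 3 mm, then pushing.

Emit:
arm_command(
  motion="-1 0 0 0.003 0.2;-1 0 0 0 0;-1 0.0005 -0.012 0 0;-1 0 -0.015 0 0;-1 0 -0.015 0 0;-1 0 -0.01 0 0;-1 0 0 0 0;-1 0 0 0 0",
)

```text
time: 9.25
eef_pos: [473.0, 268.9, 70.4]
ee_rot: [-0.021, 1.0, 0.0, 0.0]
contact_force: [-0.3, 1.4, 0.5]
width: 39.8
```

```bash
python3 to.py 475.2 209 70.3 182.4
```

```text
t 9.25 pos [473.  268.9  70.4] phi -177.61 tilt [ 0.  0. -1.] F [-0.3  1.4  0.5] w 39.8 q [ 50.  23. -31.   0. -37. -48.]
-> [475.2 209.   70.3] shift mm [  0.4 -60.    0.1] len 60
spin deg -0.01
```

Emit:
arm_command(
  motion="-1 0 -0.008 0 0;-1 0 -0.008 0 0;-1 0 -0.008 0 0;-1 0 -0.006 0 0;-1 0 -0.005 0 0;-1 0 0 0 0;-1 0 0 0 0",
)

```text
time: 9.95
eef_pos: [474.8, 234.6, 70.3]
ee_rot: [-0.021, 1.0, 0.0, 0.0]
contact_force: [3.5, 1.4, -3.1]
width: 39.6
```

Emit:
arm_command(
  motion="-1 0 -0.004 0 0;-1 0 -0.004 0 0;-1 0 -0.004 0 0;-1 0 -0.003 0 0;-1 0 0 0 0;-1 0 0 0 0",
)

```text
time: 10.55
eef_pos: [475.6, 220.5, 70.3]
ee_rot: [-0.022, 1.0, 0.001, 0.001]
contact_force: [1.7, 5.4, -4.1]
width: 39.4
```

Emit:
arm_command(
  motion="-1 0 -0.003 0 0;-1 0 -0.003 0 0;-1 0 0 0 0;-1 0 0 0 0",
)

```text
time: 10.95
eef_pos: [475.8, 214.6, 70.3]
ee_rot: [-0.022, 1.0, 0.001, 0.001]
contact_force: [2.4, 6.9, -4.4]
width: 39.6
```

Emit:
arm_command(
  motion="-1 0 -0.002 0 0;-1 0 -0.002 0 0;-1 0 -0.001 0 0;-1 0 0 0 0;-1 0 0 0 0",
)

```text
time: 11.45
eef_pos: [476.0, 209.9, 70.3]
ee_rot: [-0.022, 1.0, 0.001, 0.001]
contact_force: [0.4, 8.9, -4.6]
width: 39.8
```

```bash
python3 to.py 475.2 207 70.3 182.4;python3 - <<'E'
from h import *
crop('top','t5',(200,200,320,320),5)
E
```

```text
t 11.45 pos [476.  209.9  70.3] phi -177.52 tilt [ 0.002  0.002 -1.   ] F [ 0.4  8.9 -4.6] w 39.8 q [ 45.  21. -34.  -0. -35. -43.]
-> [475.2 207.   70.3] shift mm [ 1.  -2.9 -0. ] len 3
spin deg 0.08
```

View pics/t5.png

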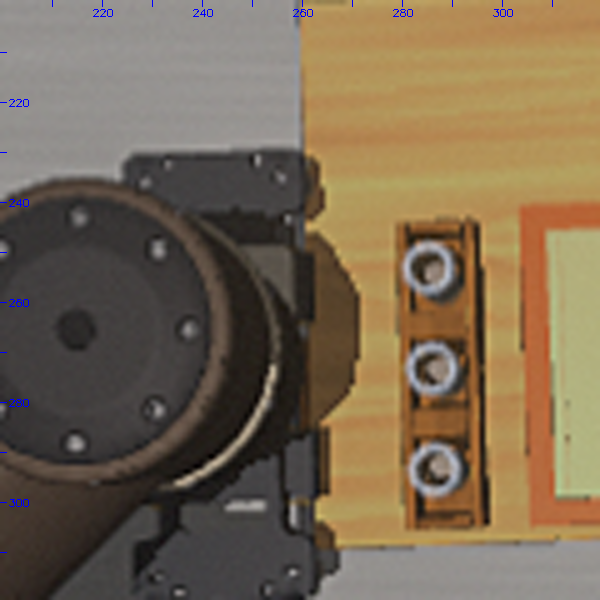

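The gripper is just left of the edge and clear of the rack at (280–297). The push stands at 9 N and I'll continue in small steps.

Emit:
arm_command(
  motion="-1 0 -0.001 0 0;-1 0 -0.001 0 0;-1 0 0 0 0;-1 0 0 0 0",
)

```text
time: 11.9
eef_pos: [476.1, 208.0, 70.3]
ee_rot: [-0.022, 1.0, 0.001, 0.001]
contact_force: [-0.4, 9.3, -3.9]
width: 39.8
```

Emit:
arm_command(
  motion="-1 0 -0.001 0 0;-1 0 0 0 0;-1 0 0 0 0",
)

```text
time: 12.2
eef_pos: [476.2, 207.0, 70.3]
ee_rot: [-0.022, 1.0, 0.001, 0.001]
contact_force: [1.0, 10.2, -4.9]
width: 39.6
```

Emit:
arm_command(
  motion="-1 0 -0.001 0 0;-1 0 0 0 0;-1 0 0 0 0",
)

```text
time: 12.5
eef_pos: [476.2, 206.0, 70.3]
ee_rot: [-0.022, 1.0, 0.001, 0.001]
contact_force: [0.4, 8.2, -4.9]
width: 39.7
```

Emit:
arm_command(
  motion="-1 0 -0.001 0 0;-1 0 0 0 0;-1 0 0 0 0",
)

```text
time: 12.8
eef_pos: [476.3, 205.5, 70.2]
ee_rot: [-0.022, 1.0, 0.001, 0.001]
contact_force: [-0.7, 11.0, -5.5]
width: 39.7
```

Emit:
arm_command(
  motion="-1 0 -0.001 0 0;-1 0 0 0 0;-1 0 0 0 0",
)

```text
time: 13.1
eef_pos: [476.4, 205.2, 70.3]
ee_rot: [-0.022, 1.0, 0.002, 0.001]
contact_force: [-2.8, 15.1, -6.7]
width: 39.7
```

Emit:
arm_command(
  motion="-1 0 -0.001 0 0;-1 0 0 0 0;-1 0 0 0 0",
)

```text
time: 13.4
eef_pos: [476.5, 204.9, 70.3]
ee_rot: [-0.022, 1.0, 0.003, 0.001]
contact_force: [-4.4, 19.1, -8.1]
width: 39.8
```

The push reached 19 N with the wedge hardly advancing, so it is jammed. Releasing and retreating upward.

Emit:
arm_command(
  motion="1 0 0 0 0;1 0 0 0 0;1 0 0 0 0;1 0 0 0 0;1 0 0 0 0;1 0 0 0 0;1 0 0 -0.01 0;1 0 0 -0.03 0;1 0 0 -0.05 0;1 0 0 -0.05 0;1 0 0 -0.05 0;1 0 0.04 -0.04 0;1 0 0.05 0 0;1 0 0.05 0 0;1 0 0.03 0 0",
)

```text
time: 14.9
eef_pos: [468.2, 369.1, 296.8]
ee_rot: [-0.022, 1.0, 0.001, 0.001]
contact_force: [-0.1, -0.1, -0.0]
width: 87.7
```

```bash
python3 to.py 475.2 207 70.3 182.4;python3 - <<'E'
from h import *
im,D=r.grab_frame('top');crop('top','t6',(220,180,420,330),4,im)
np.save('pics/top6.npy',im);np.save('pics/top6d.npy',D)
crop('scene','s6',(220,190,460,370),3.3)
for u in[(265,210),(270,304),(300,230),(400,220),(340,295),(400,298)]: print('depth',u,dep('top',u,D))
E
```

```text
t 14.9 pos [468.2 369.1 296.8] phi -177.51 tilt [ 0.001  0.002 -1.   ] F [-0.1 -0.1 -0. ] w 87.7 q [ 57.  13.  -9.  -0. -68. -55.]
-> [475.2 207.   70.3] shift mm [   0.  -162.3  226.5] len 279
spin deg 0.09
depth (265, 210) [626.73760753 171.26649021  40.27121302]
depth (270, 304) [413.39359804 156.5410243   42.29995917]
depth (300, 230) [581.03619159  90.80212418  41.33711073]
depth (400, 220) [ 604.74025528 -136.08839758   45.35399699]
depth (340, 295) [ 4.34532506e+02 -1.44794632e-01  4.83170221e+01]
depth (400, 298) [ 428.4665875  -134.85369318   44.41130457]
```

View pics/t6.png

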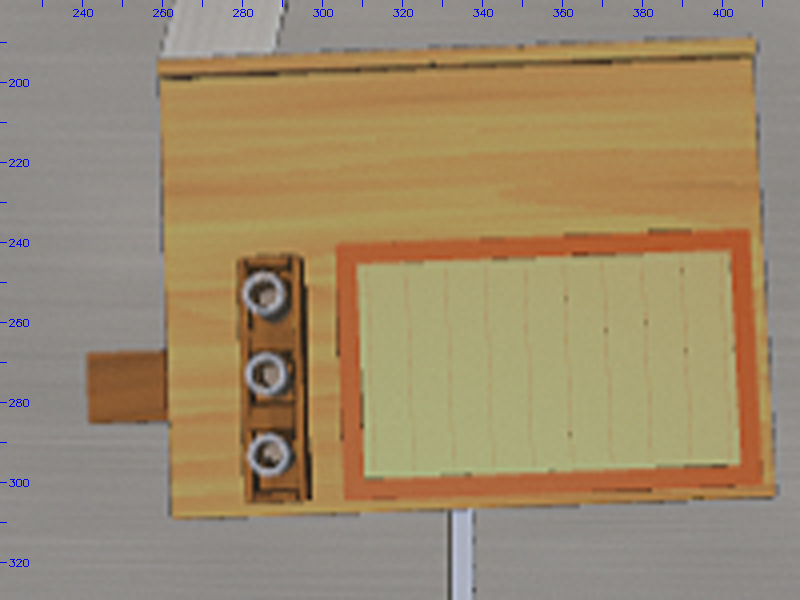

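View pics/s6.png

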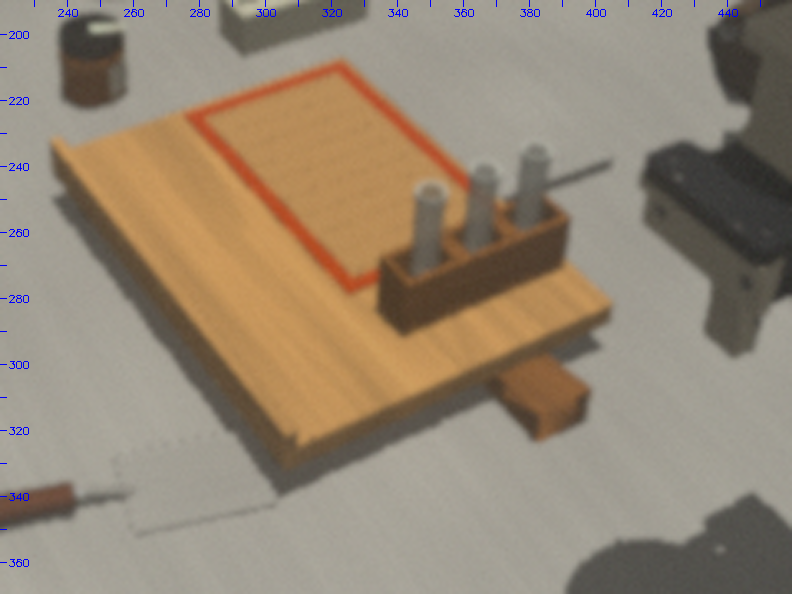

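The wedge is in with about 49 mm showing at (241–261, 268–285), and the mat and board edges look level. I'll refit the board as level and check it with a plane fit to the depth, then measure the vials, rods and jars.

```bash
cat >> h.py <<'E'
def tri(ut,us):
    "triangulate from top & scene pixel"
    A=[];
    for n,u in(('top',ut),('scene',us)):
        a=pix2w(n,u,0);b=pix2w(n,u,300);A.append((a,(b-a)/np.linalg.norm(b-a)))
    M=sum(np.eye(3)-np.outer(d,d) for _,d in A);v=sum((np.eye(3)-np.outer(d,d))@a for a,d in A)
    X=np.linalg.solve(M,v);gap=[np.linalg.norm(np.cross(X-a,d)) for a,d in A]
    return X,gap
def wrel(p,w): return R.from_euler('z',-p[2]).apply(np.array(w)-[p[0],p[1],22])
E
python3 - <<'E'
from h import *
D=np.load('pics/top6d.npy')
L=[(22,72,21),(22,-162,21),(-123,-162,21),(-123,72,21),(130,170,34),(130,-170,34),(-130,-170,20),(-130,170,20)]
uv=np.array([(303.5,240.5),(406.75,237.25),(410,300.5),(306,304.5),(259.5,194.75),(408.25,189),(413.5,303.25),(262.75,308.75)])
for ang in(0,-.037):
    s=least_squares(lambda p:(w2pix('top',board_pts(p,ang,L))-uv).ravel(),[550,50,0.03]);print(ang,s.x,s.cost,np.round(s.fun,1).tolist())
    if ang==0:p=s.x
np.save('board.npy',p)
pts=np.array([dep('top',(u,v),D) for u in range(266,404,4) for v in range(204,234,4) if D[v,u]>0]+[dep('top',(u,v),D) for u in range(312,404,4) for v in range(248,294,4) if D[v,u]>0])
A=np.c_[wrel(p,pts)[:,:2],np.ones(len(pts))];c,res,_,_=np.linalg.lstsq(A,pts[:,2],rcond=None);print('plane',c,np.std(pts[:,2]-A@c))
D0=np.load('pics/top0d.npy')
pts=np.array([dep('top',(u,v),D0) for u in range(266,404,4) for v in range(204,234,4) if D0[v,u]>0]+[dep('top',(u,v),D0) for u in range(312,404,4) for v in range(248,294,4) if D0[v,u]>0])
A=np.c_[wrel(p,pts)[:,:2],np.ones(len(pts))];c,res,_,_=np.linalg.lstsq(A,pts[:,2],rcond=None);print('plane before',c)
for ut,us in zip([(285.75,253.5),(286.5,273),(286.9,293)],[(350.1,246.5),(366.5,241.3),(381.9,235.6)]):
    w=pix2w('top',ut,143);X,g=tri(ut,us);print('vial',w,wrel(p,w),'tri',X,np.round(g,1),'proj scene',w2pix('scene',w))
im=np.load('pics/top6.npy')
crop('top','t6r',(435,200,545,345),4.1,im)
crop('top','t6rods',(440,275,500,345),8,im)
E
```

```text
0 [5.38237797e+02 9.19643302e+00 4.22380238e-02] 1.5965620958789337 [0.2, -0.1, 0.1, -0.6, 0.1, 0.3, -0.1, 0.3, -0.8, -0.8, 0.4, -0.4, 0.3, 0.6, -0.4, 0.7]
-0.037 [5.39390828e+02 8.54080760e+00 4.14309442e-02] 1.9932027492607214 [0.1, -0.0, 0.3, -0.7, -0.0, 0.5, -0.2, 0.2, -0.9, -0.6, 0.7, -0.7, 0.1, 0.7, -0.2, 0.5]
plane [-7.88114711e-03  5.03504228e-05  4.26005498e+01] 2.593332247193855
plane before [ 1.85331695e-02 -2.35251110e-02  4.26600080e+01]
vial [519.16769652 116.27409897 143.        ] [-14.53168787 107.78740804 121.        ] tri [519.38571256 116.29431018 141.48606191] [0.1 0.1] proj scene [[350.29216617 245.90429009]]
vial [478.53529899 114.23819331 143.        ] [-55.21381274 107.46904011 121.        ] tri [478.08654458 114.95924358 139.21200784] [0.8 0.8] proj scene [[365.91990068 239.72598835]]
vial [437.1060914  112.94440636 143.        ] [-96.66070067 107.92577466 121.        ] tri [436.66944054 113.60396123 138.6097428 ] [0.6 0.6] proj scene [[381.48770585 233.84713966]]
```

View pics/t6r.png

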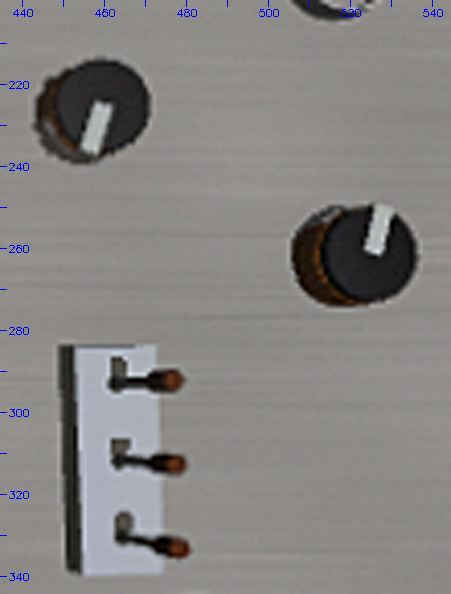

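View pics/t6rods.png

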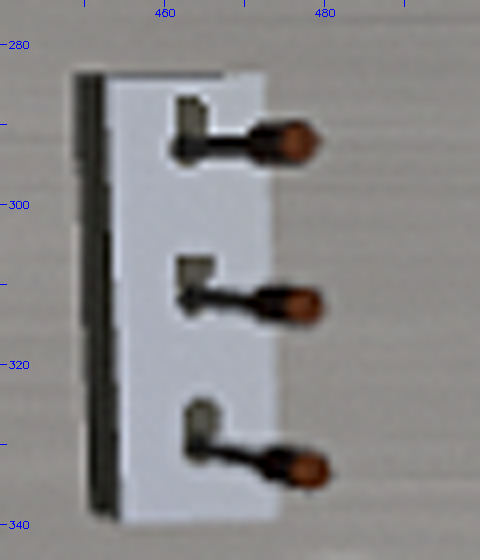

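Run:
```python
from h import *
p=np.load('board.npy')
tops=[(476.6,292.1),(477.5,312.75),(478.25,333.1)];sc=[(296,150.7),(309.5,147),(322.8,144.2)];bs=[(462.9,293.2),(463.5,312),(464.5,330.7)]
for a,b,c in zip(tops,sc,bs):
    print('rod top',pix2w('top',a,160),'base',pix2w('top',c,40),'tri',*tri(a,b))
for c,s0,s1 in[((459.6,225.4),(459.6,224.4),(456.7,236.8)),((524.5,261.2),(526,261.2),(527.7,249.3))]:
    C=pix2w('top',c,60);a=pix2w('top',s0,60);b=pix2w('top',s1,60);d=b-a;e=b-C
    print('jar',C,'dir',np.degrees(np.arctan2(d[1],d[0])),np.degrees(np.arctan2(e[1],e[0])),'lid/strip len',np.linalg.norm(d))
print('block',[pix2w('top',u,40)[:2] for u in [(452.8,283.7),(472.6,283.7),(454.6,339.3),(474.3,338.8)]])
```

```text
rod top [ 440.35525947 -277.29183409  160.        ] base [ 439.60559231 -278.34892949   40.        ] tri [ 439.91135932 -277.17532728  159.27566223] [np.float64(0.5445731963930448), np.float64(0.5445731963930784)]
rod top [ 398.14934728 -278.46565039  160.        ] base [ 397.33237941 -279.10347574   40.        ] tri [ 397.82077977 -278.268196    159.87845755] [np.float64(0.395612092923253), np.float64(0.3956120929232485)]
rod top [ 356.74242634 -279.42040154  160.        ] base [ 355.45715366 -280.8413543    40.        ] tri [ 355.90545356 -279.36224554  158.24362943] [np.float64(0.9073595213791679), np.float64(0.9073595213791125)]
jar [ 591.3499506 -268.7225576   60.       ] dir 165.71716458380058 164.61923094835615 lid/strip len 29.014111276846418
jar [ 511.18169455 -415.30345622   60.        ] dir -9.997937160822955 -16.956257595648633 lid/strip len 27.322106651360176
block [array([ 460.99261528, -255.59415529]), array([ 461.08932716, -300.92455988]), array([ 336.29996051, -258.14166775]), array([ 337.30467901, -302.93786197])]
```

Board fit: level within about 3 mrad. Rods stand at about (440,-278), (398,-279) and (356,-280), jar A at (591,-269) and jar B at (511,-415). I'll refine the jar centres and label angles from the white seal strips.

```bash
cat > jar.py <<'E'
import sys
from h import *
# jar.py u0 v0 u1 v1 [zlid]: lid circle and strip angle in the top picture
def jar(im,box,z=60):
    u0,v0,u1,v1=box
    g=im[v0:v1,u0:u1].astype(int);mx=g.max(2)
    big=cv2.resize(im[v0:v1,u0:u1],None,fx=8,fy=8,interpolation=cv2.INTER_CUBIC).astype(int)
    dark=(big.max(2)<75)
    br=(big.min(2)>135)
    # strip = bright blob touching dark lid: hull of largest dark blob
    n,l,st,_=cv2.connectedComponentsWithStats(cv2.morphologyEx(dark.astype(np.uint8),cv2.MORPH_OPEN,np.ones((9,9))))
    k=1+np.argmax(st[1:,4]);c=max(cv2.findContours((l==k).astype(np.uint8),cv2.RETR_EXTERNAL,cv2.CHAIN_APPROX_NONE)[0],key=len)
    h=cv2.convexHull(c);(cx,cy),rad=cv2.minEnclosingCircle(h)
    m=np.zeros(dark.shape,np.uint8);cv2.circle(m,(int(cx),int(cy)),int(rad*1.02),1,-1)
    bb=(br&(m>0)).astype(np.uint8);n,l,st,_=cv2.connectedComponentsWithStats(bb)
    f=lambda x,y:pix2w('top',(x/8+u0-.5+.0625,y/8+v0-.5+.0625),z)
    C=f(cx,cy);best=[]
    for k in range(1,n):
        if st[k,4]<80: continue
        ys,xs=np.nonzero(l==k);W=np.array([f(x,y)[:2] for x,y in zip(xs[::3],ys[::3])]);mu=W.mean(0)
        e,V=np.linalg.eigh(np.cov(W.T));d=V[:,1];d=d*np.sign(d@(mu-C[:2]))
        best.append((st[k,4],np.round(mu,1).tolist(),'len,wid',np.round(np.sqrt(12*e[::-1]),1).tolist(),'PCA deg',round(np.degrees(np.arctan2(d[1],d[0])),1),'mean deg',round(np.degrees(np.arctan2(*(mu-C[:2])[::-1])),1)))
    print('C',np.round(C,1),'rad mm',round(np.linalg.norm(f(cx+rad,cy)-C),1));[print(b) for b in sorted(best)[::-1][:3]]
if __name__=='__main__':
    im,_=r.grab_frame('top') if len(sys.argv)<7 else (np.load(sys.argv[6]),0)
    a=sys.argv;jar(im,[int(v) for v in a[1:5]],float(a[5]) if len(a)>5 else 60)
E
python3 jar.py 440 208 478 246 60 pics/top6.npy; python3 jar.py 500 242 542 280 60 pics/top6.npy
python3 - <<'E'
from h import *
p=np.load('board.npy')
for l in[(75,-10,20),(75,-120,20)]: print(l,board_pts(p,0,[l]))
E
python3 to.py 560 100 310 591 -268.5 310 591 -268.5 82 255
```

```text
C [ 510.5 -406.9   60. ] rad mm 35.4
(np.int32(3474), [525.6, -422.6], 'len,wid', [29.3, 12.9], 'PCA deg', np.float64(-22.3), 'mean deg', np.float64(-46.0))
(np.int32(3218), [539.7, -400.1], 'len,wid', [43.1, 9.2], 'PCA deg', np.float64(-74.1), 'mean deg', np.float64(13.2))
(np.int32(1733), [481.3, -409.9], 'len,wid', [49.9, 7.8], 'PCA deg', np.float64(96.5), 'mean deg', np.float64(-174.2))
(75, -10, 20) [[613.5931599    2.37226188  42.        ]]
(75, -120, 20) [[ 618.23796114 -107.52962992   42.        ]]
t 15.0 pos [468.1 369.7 295.7] phi -177.4 tilt [ 0.  0. -1.] F [-0.4 -0.8 -0.4] w 87.6 q [ 57.  13.  -9.   0. -68. -54.]
-> [560. 100. 310.] shift mm [ -79.5 -273.6  -14.3] len 285
-> [ 591.  -268.5  310. ] shift mm [ -14.3 -369.5    0. ] len 370
-> [ 591.  -268.5   82. ] shift mm [  0.   0. 228.] len 228
spin deg -72.4Traceback (most recent call last):
  File "jar.py", line 26, in <module>
    a=sys.argv;jar(im,[int(v) for v in a[1:5]],float(a[5]) if len(a)>5 else 60)
               ~~~^^^^^^^^^^^^^^^^^^^^^^^^^^^^^^^^^^^^^^^^^^^^^^^^^^^^^^^^^^^^^
  File "jar.py", line 20, in jar
    ys,xs=np.nonzero(l==k);W=np.array([f(x,y)[:2] for x,y in zip(xs[::3],ys[::3])]);mu=W.mean(0)
                                       ~^^^^^
  File "jar.py", line 16, in <lambda>
    f=lambda x,y:pix2w('top',(x/8+u0-.5+.0625,y/8+v0-.5+.0625),z)
                 ~~~~~^^^^^^^^^^^^^^^^^^^^^^^^^^^^^^^^^^^^^^^^^^^
  File "h.py", line 6, in pix2w
    c=r.get_calibration(n);k,d=K(c);P=c['pose']
ValueError: time passes only in moves, steps and waits
```

Run:
```python
s=open('h.py').read()
s=s.replace("def K(c)","_C={}\ndef cal(n):\n    if n not in _C:_C[n]=r.get_calibration(n)\n    return _C[n]\ndef K(c)").replace("c=r.get_calibration(n);k,d","c=cal(n);k,d")
open('h.py','w').write(s)
from h import *
im=np.load('pics/top6.npy')
a=[]
for i,b in enumerate([(440,208,478,246),(502,242,540,280)]):
    crop('top',f'j{i}',b,10,im);a.append(cv2.imread(f'pics/j{i}.png'))
cv2.imwrite('pics/jj.png',np.hstack(a))
```

```text
(no output)
```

View pics/jj.png

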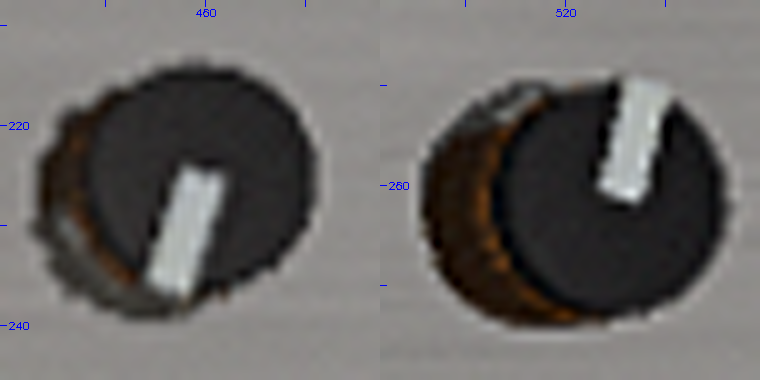

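Both lids and strips are clear. Jar A's lid centre is at (459.8,225.6) with its strip end at (456.2,236.5). Jar B's lid centre is at (524.6,261.7) with its strip running from (525.9,260.9) to (528.3,250.1).

```bash
cat > jr.py <<'E'
from h import *
import sys
a=[float(v) for v in sys.argv[1:]];z=a[6] if len(a)>6 else 60
C,i,o=[pix2w('top',a[k:k+2],z) for k in(0,2,4)]
f=lambda d:round(np.degrees(np.arctan2(d[1],d[0])),1)
print('C',np.round(C,1),'strip',f(o-i),'from centre',f(o-C),'len',round(np.linalg.norm(o-i),1),round(np.linalg.norm(o-C),1))
E
python3 jr.py 459.8 225.6 459.9 224.7 456.2 236.5; python3 jr.py 524.6 261.7 525.9 260.9 528.3 250.1
python3 to.py 560 100 310 591 -268.5 310 591 -268.5 82 255
```

```text
C [ 590.9 -269.2   60. ] strip 161.5 from centre 160.7 len 28.2 26.2
C [ 510.1 -415.5   60. ] strip -14.4 from centre -19.6 len 25.2 27.9
t 15.0 pos [468.1 369.7 295.7] phi -177.4 tilt [ 0.  0. -1.] F [-0.4 -0.8 -0.4] w 87.6 q [ 57.  13.  -9.   0. -68. -54.]
-> [560. 100. 310.] shift mm [ -79.5 -273.6  -14.3] len 285
-> [ 591.  -268.5  310. ] shift mm [ -14.3 -369.5    0. ] len 370
-> [ 591.  -268.5   82. ] shift mm [  0.   0. 228.] len 228
spin deg -72.4
```

Emit:
arm_command(
  motion="1 -0.0114 -0.0391 -0.002 0;1 -0.0114 -0.0391 -0.002 0;1 -0.0114 -0.0391 -0.002 0;1 -0.0114 -0.0391 -0.002 0;1 -0.0114 -0.0391 -0.002 0;1 -0.0114 -0.0391 -0.002 0;1 -0.0114 -0.0391 -0.002 0;1 -0.0016 -0.041 0 0;1 -0.0016 -0.041 0 0;1 -0.0016 -0.041 0 0;1 -0.0016 -0.041 0 0;1 -0.0016 -0.041 0 0;1 -0.0016 -0.041 0 0;1 -0.0016 -0.041 0 0;1 -0.0016 -0.041 0 0;1 -0.0016 -0.041 0 0",
)

```text
time: 16.6
eef_pos: [589.3, -273.6, 310.4]
ee_rot: [-0.021, 1.0, -0.0, 0.0]
contact_force: [1.3, 0.8, 0.8]
width: 87.5
```

Emit:
arm_command(
  motion="1 0 0 0 -7.7;1 0 0 0 -7.7;1 0 0 0 -7.7;1 0 0 0 -7.7;1 0 0 0 -7.7;1 0 0 0 -7.7;1 0 0 0 -7.7;1 0 0 0 -7.7;1 0 0 0 -7.7;1 0 0 0.04 0;1 0 0 0.04 0;1 0 0 0.04 0;1 0 0 0 0;1 0 0 0 0",
)

```text
time: 18.0
eef_pos: [590.0, -272.0, 190.6]
ee_rot: [-0.586, 0.81, 0.0, -0.001]
contact_force: [0.8, 0.0, -0.0]
width: 87.9
```

```bash
python3 to.py 591 -269 82 252;python3 - <<'E'
from h import *
crop('top','t7',(420,180,560,350),3.5)
crop('scene','s7',(200,130,350,230),5)
E
```

```text
t 18.0 pos [ 590.  -272.   190.6] phi -108.25 tilt [-0.001 -0.001 -1.   ] F [ 0.8  0.  -0. ] w 87.9 q [ -8.  23. -10.   0. -57.  79.]
-> [ 591. -269.   82.] shift mm [ -3.2  -0.  108.6] len 109
spin deg -0.25
```

View pics/t7.png

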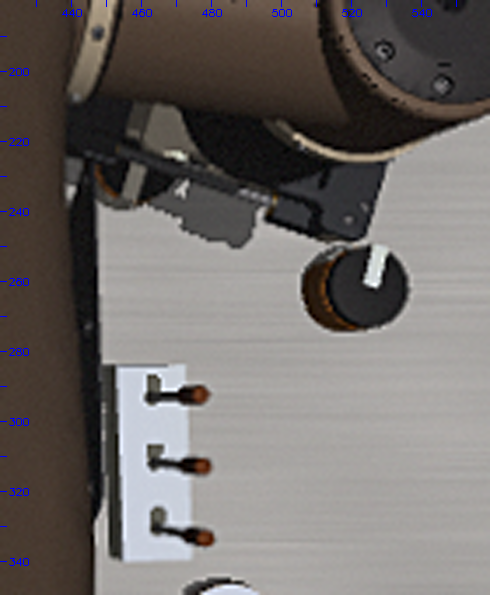

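View pics/s7.png

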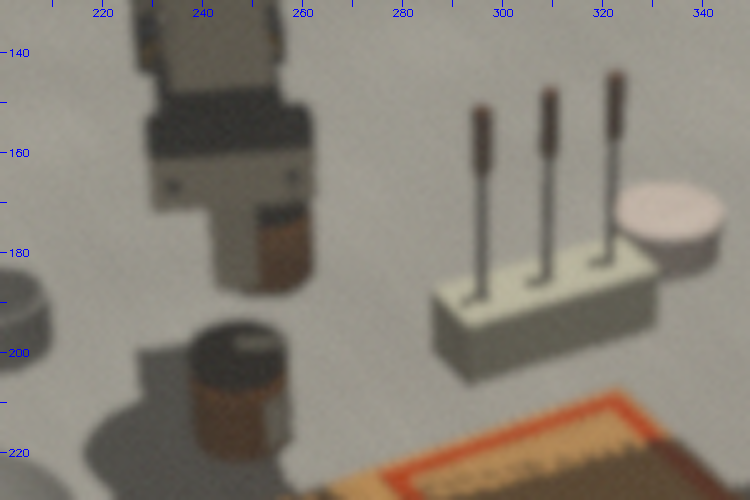

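The gripper is over jar A and all else is unmoved. Lowering and grasping.

Emit:
arm_command(
  motion="1 -0.0032 0 0.04 -0.2;1 0 0 0.03 0;1 0 0 0.02 0;1 0 0 0.012 0;1 0 0 0.006 0;1 0 0 0 0;1 0 0 0 0",
)

```text
time: 18.8
eef_pos: [592.0, -268.8, 83.0]
ee_rot: [-0.587, 0.809, -0.001, 0.001]
contact_force: [-1.1, 0.5, 0.2]
width: 87.8
```

Emit:
arm_command(
  motion="-1 0 0 0 0;-1 0 0 0 0;-1 0 0 0 0;-1 0 0 0 0;-1 0 0 0 0;-1 0 0 0 0;-1 0 0 0 0;-1 0 0 0 0",
  grip_force=20,
)

```text
time: 19.6
eef_pos: [591.1, -268.5, 81.6]
ee_rot: [-0.587, 0.809, -0.0, 0.0]
contact_force: [-0.8, -0.3, 1.6]
width: 53.9
```

```bash
python3 to.py 591 -269 82 252
```

```text
t 19.6 pos [ 591.1 -268.5   81.6] phi -108.06 tilt [ 0. -0. -1.] F [-0.8 -0.3  1.6] w 53.9 q [ -7.  29. -16.  -0. -45.  79.]
-> [ 591. -269.   82.] shift mm [ 0.5 -0.  -0.4] len 1
spin deg -0.06
```

Emit:
arm_command(
  motion="-1 0 0 -0.015 0;-1 0 0 -0.03 0;-1 0 0 -0.035 0;-1 0 0 -0.03 0;-1 0 0 -0.015 0;-1 0 0 0 0",
)

```text
time: 20.2
eef_pos: [592.1, -268.8, 210.1]
ee_rot: [-0.587, 0.809, -0.002, 0.002]
contact_force: [0.9, 0.1, -1.8]
width: 53.9
```

Emit:
arm_command(
  motion="-1 0 0 0 8.05;-1 0 0 0 8.05;-1 0 0 0 8.05;-1 0 0 0 8.05;-1 0 0 0 8.05;-1 0 0 0 8.05;-1 0 0 0 8.05;-1 0 0 0 8.05;-1 0 0 0 8.05;-1 0 0 0 8.05;-1 0 0 0 8.05;-1 0 0 0 8.05;-1 0 0 0 8.05;-1 0 0 0 8.05;-1 0 0 0 8.05;-1 0 0 0 8.05;-1 0 0 0 8.05;-1 0 0 0 8.05;-1 0 0 0 8.05;-1 0 0 0 8.05",
)

```text
time: 22.2
eef_pos: [590.3, -268.3, 205.0]
ee_rot: [0.703, 0.711, -0.001, -0.001]
contact_force: [0.2, -0.4, -2.4]
width: 53.6
```

```bash
python3 to.py 613.5 2 200  613.5 2 124.5 91
python3 - <<'E'
from h import *
crop('scene','s8',(180,100,380,250),4)
crop('top','t8',(400,170,560,350),3.3)
E
```

```text
t 22.2 pos [ 590.3 -268.3  205. ] phi 90.59 tilt [-0.002  0.001 -1.   ] F [ 0.2 -0.4 -2.4] w 53.6 q [ -7.  22.  -9.  -0. -59. -82.]
-> [613.5   2.  200. ] shift mm [270.1  26.    5. ] len 271
-> [613.5   2.  124.5] shift mm [ 0.   0.  75.5] len 76
spin deg -0.41
```

View pics/s8.png

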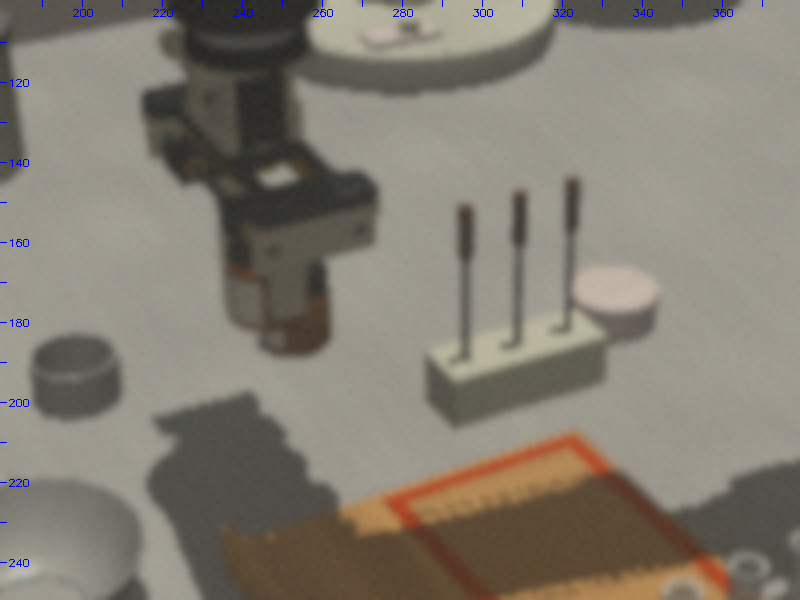

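The jar is held upright, with its label on the far side at (238,172). Carrying it to the ledge.

Emit:
arm_command(
  motion="-1 0.0338 0.0033 0 -0.4;-1 0.0338 0.0033 0 0;-1 0.0338 0.0033 0 0;-1 0.0338 0.0033 0 0;-1 0.0338 0.0033 0 0;-1 0.0338 0.0033 0 0;-1 0.0338 0.0033 0 0;-1 0.0338 0.0033 0 0;-1 0 0 0.025 0;-1 0 0 0.025 0;-1 0 0 0.01 0;-1 0 0 0 0;-1 0 0 0 0",
)

```text
time: 23.6
eef_pos: [611.8, 2.1, 147.0]
ee_rot: [0.698, 0.716, -0.0, 0.0]
contact_force: [0.6, -0.5, -2.3]
width: 53.4
```

```bash
python3 to.py 613.5 2 124.5 91
python3 - <<'E'
from h import *
crop('scene','s9',(200,150,400,300),4)
crop('top','t9',(240,170,440,320),4)
E
```

```text
t 23.6 pos [611.8   2.1 147. ] phi 91.41 tilt [ 0. -0. -1.] F [ 0.6 -0.5 -2.3] w 53.4 q [  18.   22.  -18.    0.  -50. -107.]
-> [613.5   2.  124.5] shift mm [-0.2  1.7 22.5] len 23
spin deg 0.41
```

View pics/s9.png

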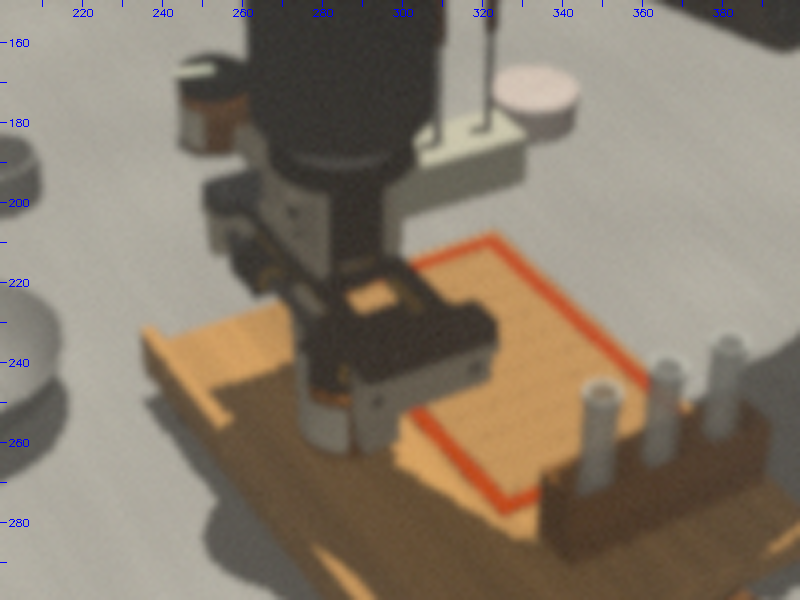

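View pics/t9.png

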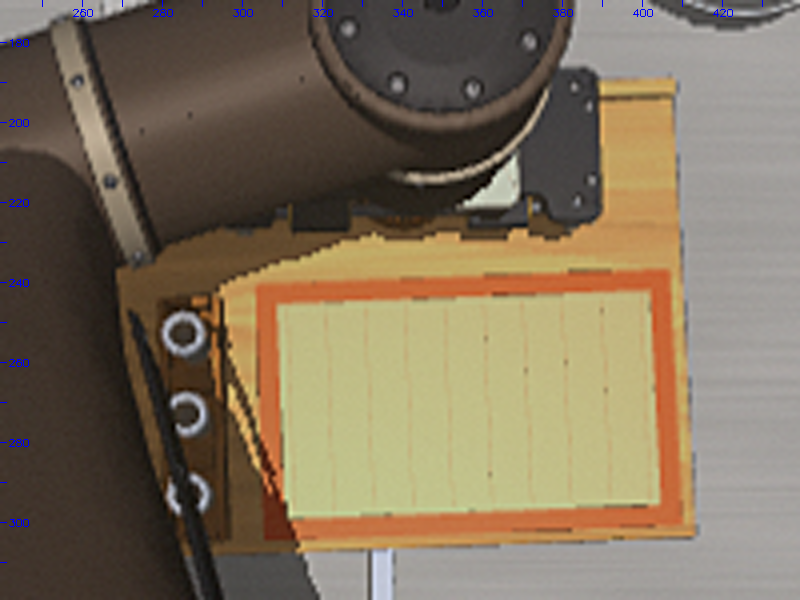

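The jar hangs over the ledge, clear of the mat and upstand. Lowering.

Emit:
arm_command(
  motion="-1 0 0.0017 0.012 0.4;-1 0 0 0.006 0;-1 0 0 0.003 0;-1 0 0 0.0015 0;-1 0 0 0 0;-1 0 0 0 0",
)

```text
time: 24.3
eef_pos: [613.3, 2.5, 124.1]
ee_rot: [0.701, 0.713, 0.0, 0.0]
contact_force: [0.2, 0.5, -3.3]
width: 53.5
```

Emit:
arm_command(
  motion="-1 0 0 0.001 0;-1 0 0 0 0;-1 0 0 0 0",
)

```text
time: 24.6
eef_pos: [613.4, 2.5, 123.6]
ee_rot: [0.701, 0.713, 0.0, 0.0]
contact_force: [-1.0, 1.5, 3.1]
width: 53.4
```

Emit:
arm_command(
  motion="0.7 0 0 0 0;0.7 0 0 0 0;0.7 0 0 0 0;0.7 0 0 0 0;0.7 0 0 0 0;0.7 0 0 -0.01 0;0.7 0 0 -0.03 0;0.7 0 0 -0.05 0;0.7 0 0 -0.05 0;0.7 0 0 -0.03 0;0.7 -0.05 0 0 0;0.7 -0.05 0 0 0;0.7 -0.05 0 0 0;0.7 -0.05 0 0 0;0.7 0 0 0 0",
)

```text
time: 26.1
eef_pos: [615.6, -202.8, 293.5]
ee_rot: [0.703, 0.711, -0.0, 0.0]
contact_force: [-0.6, 0.5, -0.2]
width: 74.6
```

```bash
python3 to.py 511 -415.5 300 76
python3 - <<'E'
from h import *
im,_=r.grab_frame('top')
crop('top','t10',(320,185,420,260),8,im)
crop('top','t10b',(490,230,550,290),9,im)
crop('scene','s10',(200,130,360,260),5)
E
```

```text
t 26.1 pos [ 615.6 -202.8  293.5] phi 90.66 tilt [-0.    -0.001 -1.   ] F [-0.6  0.5 -0.2] w 74.6 q [ -1.  18.  -3.   0. -69. -88.]
-> [ 511.  -415.5  300. ] shift mm [-211.5 -107.1   -6.5] len 237
spin deg 14.66
```

View pics/t10.png

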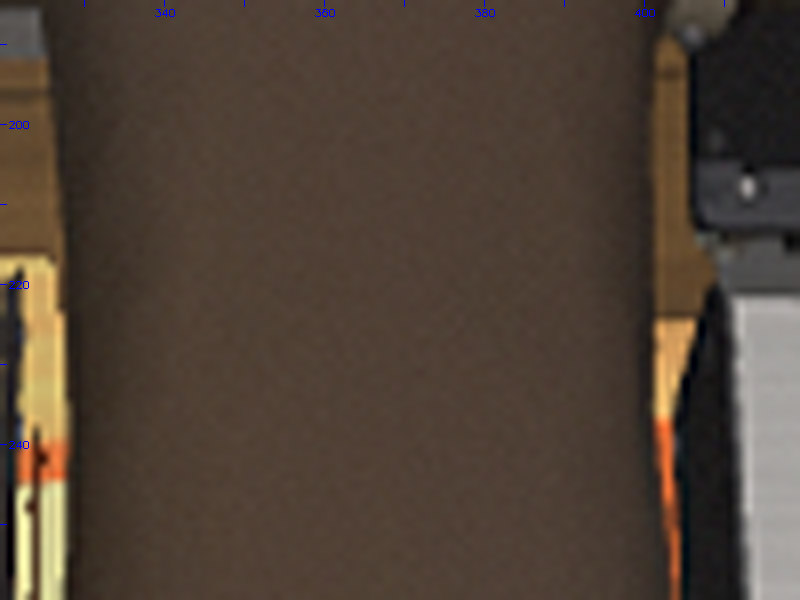

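View pics/t10b.png

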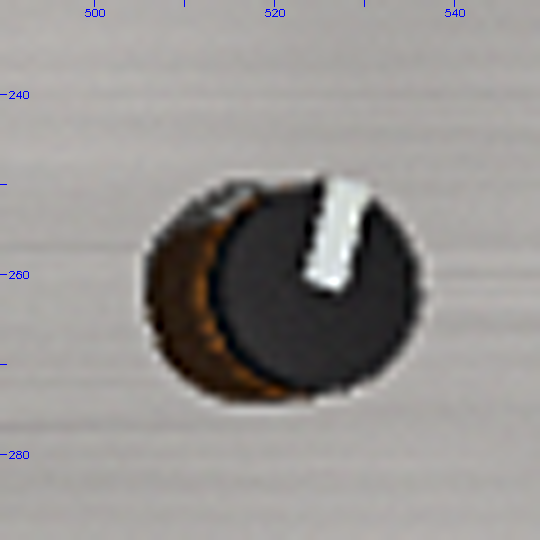

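View pics/s10.png

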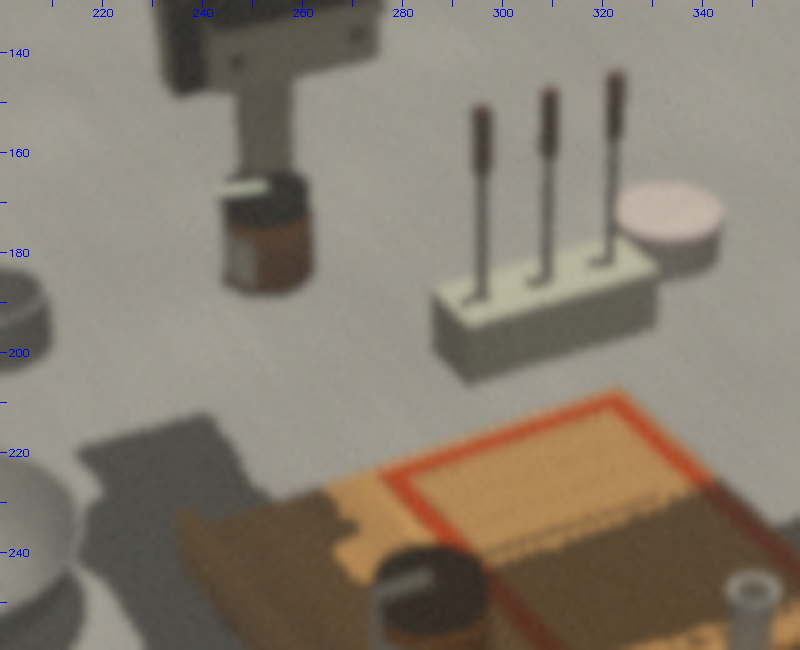

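Jar A is standing on the ledge. Jar B hasn't moved: its strip angle is about −14° and its lid centre is at (524.5,261.4). On to jar B.

Emit:
arm_command(
  motion="1 -0.0353 -0.0179 0 0;1 -0.0353 -0.0179 0 0;1 -0.0353 -0.0179 0 0;1 -0.0353 -0.0179 0 0;1 -0.0353 -0.0179 0 0;1 -0.0353 -0.0179 0 0;1 0 0 0 7.8;1 0 0 0 7.8;1 0 0 0.04 0;1 0 0 0.04 0;1 0 0 0.04 0;1 0 0 0.02 0;1 0 0 0 0;1 0 0 0 0",
)

```text
time: 27.6
eef_pos: [513.4, -410.5, 154.0]
ee_rot: [0.791, 0.612, -0.0, 0.0]
contact_force: [0.3, -0.2, -0.3]
width: 87.8
```

```bash
python3 to.py 510.5 -415.4 82 75
python3 - <<'E'
from h import *
im,_=r.grab_frame('top')
crop('top','t11',(320,180,420,260),8,im)
crop('scene','s11',(180,90,340,220),5)
E
```

```text
t 27.6 pos [ 513.4 -410.5  154. ] phi 75.44 tilt [ 0.    -0.001 -1.   ] F [ 0.3 -0.2 -0.3] w 87.8 q [-22.  25. -11.   0. -53. -83.]
-> [ 510.5 -415.4   82. ] shift mm [-5.5 -1.6 72. ] len 72
spin deg 0.44
```

View pics/t11.png

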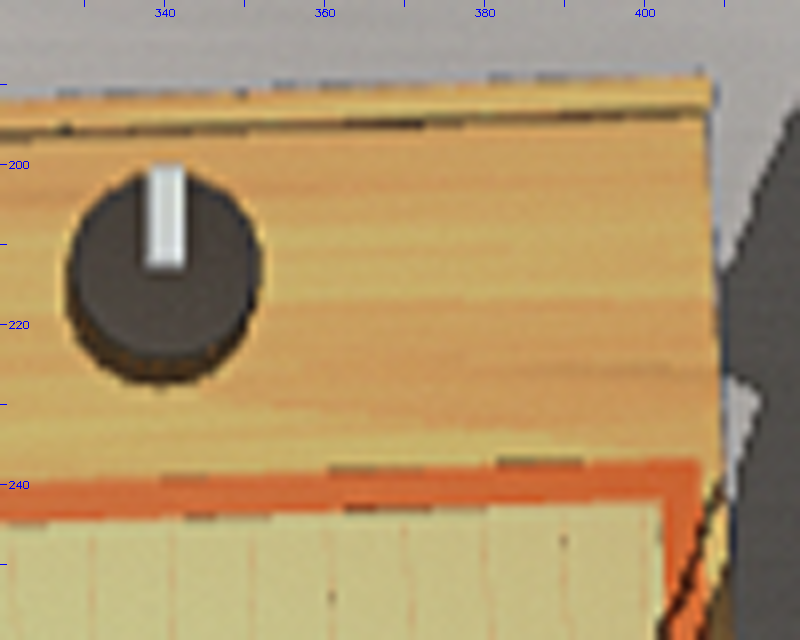

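View pics/s11.png

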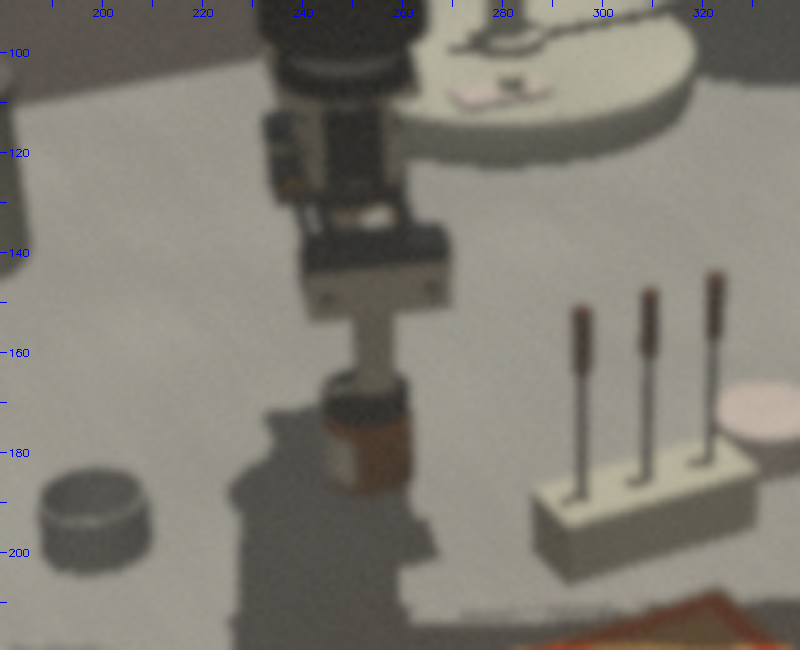

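Jar A stands well on the ledge, its strip pointing straight away at (340,200–213). Lowering onto jar B.

Emit:
arm_command(
  motion="1 -0.0055 -0.0016 0.01 0.4;1 0 0 0.02 0;1 0 0 0.02 0;1 0 0 0.014 0;1 0 0 0.007 0;1 0 0 0 0;1 0 0 0 0",
)

```text
time: 28.4
eef_pos: [509.9, -416.3, 82.6]
ee_rot: [0.794, 0.608, 0.0, 0.0]
contact_force: [-0.4, 0.2, 0.1]
width: 87.9
```

Emit:
arm_command(
  motion="-1 0 0 0 0;-1 0 0 0 0;-1 0 0 0 0;-1 0 0 0 0;-1 0 0 0 0;-1 0 0 0 0;-1 0 0 0 0;-1 0 0 0 0",
)

```text
time: 29.2
eef_pos: [509.6, -416.0, 82.2]
ee_rot: [0.794, 0.608, 0.0, 0.0]
contact_force: [-0.5, 0.8, 2.4]
width: 53.7
```

Emit:
arm_command(
  motion="-1 0 0 -0.015 0;-1 0 0 -0.03 0;-1 0 0 -0.035 0;-1 0 0 -0.03 0;-1 0 0 -0.015 0;-1 0 0 0 -8;-1 0 0 0 -8;-1 0 0 0 0;-1 0 0 0 0",
)

```text
time: 30.1
eef_pos: [509.3, -415.9, 207.3]
ee_rot: [0.703, 0.711, -0.0, -0.0]
contact_force: [0.4, 0.0, -3.0]
width: 53.6
```

```bash
python3 to.py 618 -107.5 205 618 -107.5 124 91
```

```text
t 30.1 pos [ 509.3 -415.9  207.3] phi 90.7 tilt [-0.  0. -1.] F [ 0.4  0.  -3. ] w 53.6 q [-22.  22.  -8.  -0. -60. -67.]
-> [ 618.  -107.5  205. ] shift mm [307.1 112.4   2.3] len 327
-> [ 618.  -107.5  124. ] shift mm [ 0.  0. 81.] len 81
spin deg -0.3
```

Emit:
arm_command(
  motion="-1 0.0341 0.0125 0 -0.3;-1 0.0341 0.0125 0 0;-1 0.0341 0.0125 0 0;-1 0.0341 0.0125 0 0;-1 0.0341 0.0125 0 0;-1 0.0341 0.0125 0 0;-1 0.0341 0.0125 0 0;-1 0.0341 0.0125 0 0;-1 0.0341 0.0125 0 0;-1 0 0 0.025 0;-1 0 0 0.025 0;-1 0 0 0.01 0;-1 0 0 0 0;-1 0 0 0 0",
)

```text
time: 31.5
eef_pos: [616.0, -107.2, 147.8]
ee_rot: [0.7, 0.714, 0.0, 0.0]
contact_force: [0.3, -0.6, -2.3]
width: 53.7
```

```bash
python3 to.py 618 -107.5 124.2 91
python3 - <<'E'
from h import *
crop('scene','s12',(200,130,400,280),4)
E
```

```text
t 31.5 pos [ 616.  -107.2  147.8] phi 91.17 tilt [ 0.001 -0.    -1.   ] F [ 0.3 -0.6 -2.3] w 53.7 q [  8.  23. -16.   0. -51. -97.]
-> [ 618.  -107.5  124.2] shift mm [-0.4  2.  23.6] len 24
spin deg 0.17
```

View pics/s12.png

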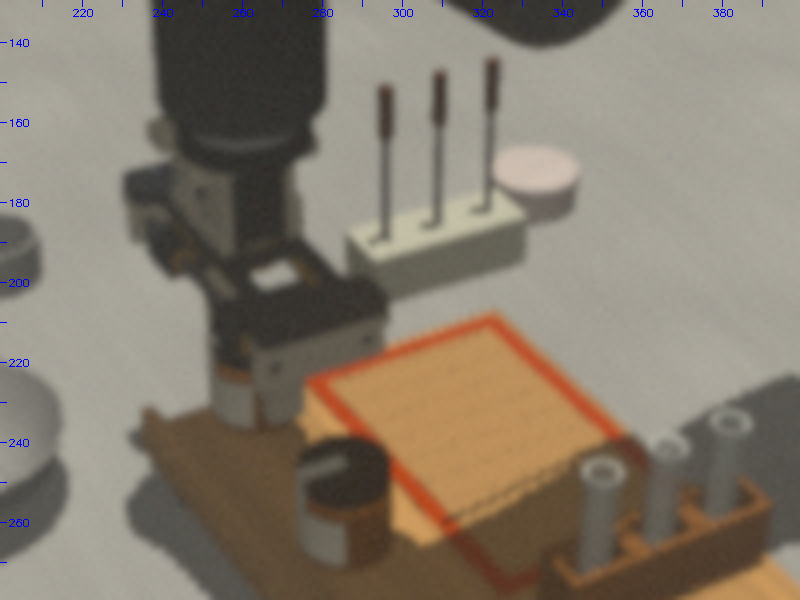

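Jar B is over the ledge and clear of jar A. Lowering.

Emit:
arm_command(
  motion="-1 -0.0004 0.002 0.012 0.2;-1 0 0 0.006 0;-1 0 0 0.003 0;-1 0 0 0.0015 0;-1 0 0 0.001 0;-1 0 0 0 0;-1 0 0 0 0",
)

```text
time: 32.25
eef_pos: [617.3, -107.2, 124.1]
ee_rot: [0.701, 0.714, -0.0, -0.0]
contact_force: [-5.0, 0.8, 5.5]
width: 53.7
```

Emit:
arm_command(
  motion="0.7 0 0 0 0;0.7 0 0 0 0;0.7 0 0 0 0;0.7 0 0 0 0;0.7 0 0 0 0;0.7 0 0 -0.01 0;0.7 0 0 -0.03 0;0.7 0 0 -0.05 0;0.7 0 0 -0.05 0;0.7 0 0 -0.04 0;0.7 0 -0.05 0 0;0.7 0 -0.05 0 0;0.7 -0.04 -0.03 0 0;0.7 -0.04 -0.03 0 0;0.7 -0.04 -0.01 0 0;0.7 0 0 0 0",
)

```text
time: 33.85
eef_pos: [448.0, -233.3, 304.8]
ee_rot: [0.702, 0.712, 0.0, 0.001]
contact_force: [0.6, 0.7, -0.5]
width: 74.5
```

```bash
python3 to.py 440 -278 300 90
python3 - <<'E'
from h import *
im,_=r.grab_frame('top')
crop('top','t13',(320,180,420,260),8,im)
crop('top','t13r',(430,200,550,350),4,im)
E
```

```text
t 33.85 pos [ 448.  -233.3  304.8] phi 90.85 tilt [ 0.001 -0.001 -1.   ] F [ 0.6  0.7 -0.5] w 74.5 q [ -5.   4. -19.   0. -67. -84.]
-> [ 440. -278.  300.] shift mm [-44.5  -8.7   4.8] len 46
spin deg 0.85
```

View pics/t13.png

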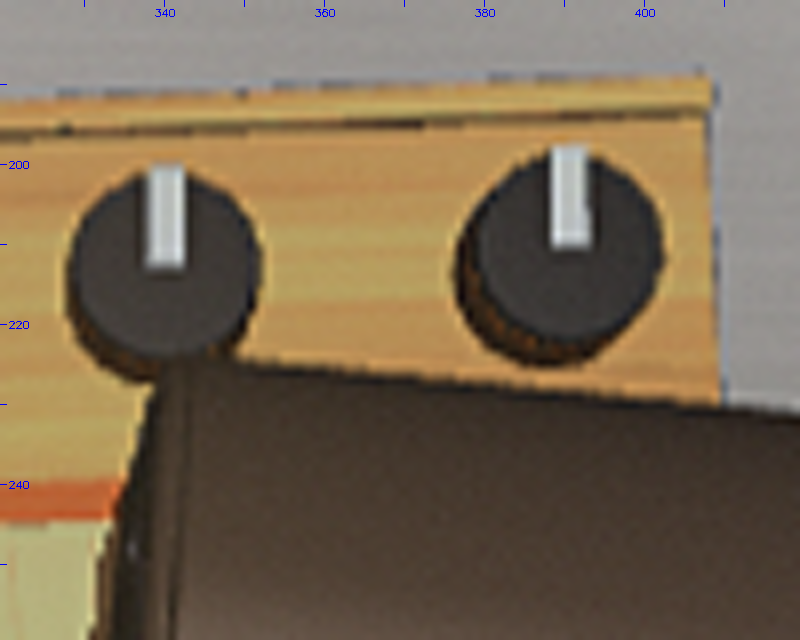

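View pics/t13r.png

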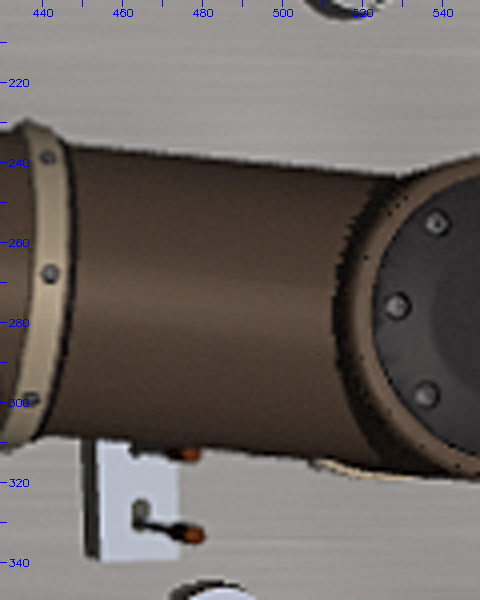

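Both strips point straight away, A's at (340,200–213) and B's at (391,198–211). Next are the rods, starting with the farthest at (440,-278).

Emit:
arm_command(
  motion="0.2 -0.0222 -0.0043 0 0;0.2 -0.0222 -0.0043 0 0;0.2 0 0 0 0;0.2 0 0 0 0",
  grip_force=20,
)

```text
time: 34.3
eef_pos: [442.2, -274.4, 303.7]
ee_rot: [0.701, 0.713, 0.0, -0.0]
contact_force: [-0.7, 0.2, -0.0]
width: 53.6
```

```bash
python3 to.py 440 -278 189 91
python3 - <<'E'
from h import *
crop('scene','s14',(220,60,380,220),5)
E
```

```text
t 34.3 pos [ 442.2 -274.4  303.7] phi 91.01 tilt [ 0.  0. -1.] F [-0.7  0.2 -0. ] w 53.6 q [-10.   5. -18.  -0. -67. -79.]
-> [ 440. -278.  189.] shift mm [ -3.6  -2.3 114.7] len 115
spin deg 0.01
```

View pics/s14.png

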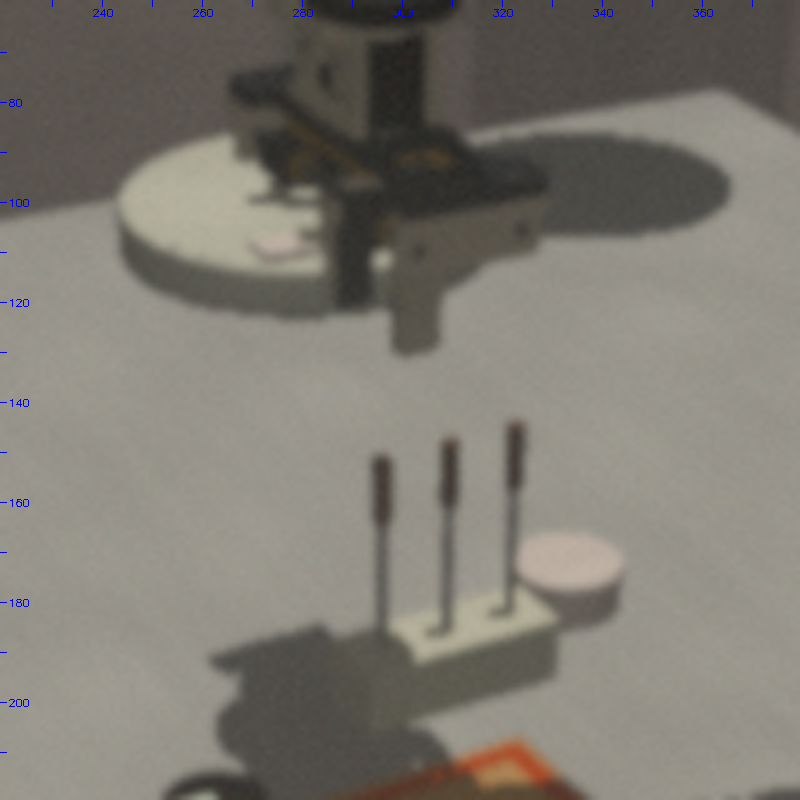

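Emit:
arm_command(
  motion="0.2 -0.0036 -0.0023 0.02 0;0.2 0 0 0.035 0;0.2 0 0 0.03 0;0.2 0 0 0.02 0;0.2 0 0 0.009 0;0.2 0 0 0 0;0.2 0 0 0 0",
)

```text
time: 35.05
eef_pos: [440.5, -278.2, 190.5]
ee_rot: [0.7, 0.714, 0.0, 0.001]
contact_force: [-0.4, 0.8, 0.7]
width: 52.4
```

```bash
python3 to.py 440 -278 189 91
python3 - <<'E'
from h import *
crop('scene','s15',(240,90,340,210),6)
E
```

```text
t 35.05 pos [ 440.5 -278.2  190.5] phi 91.09 tilt [ 0.001 -0.001 -1.   ] F [-0.4  0.8  0.7] w 52.4 q [-11.  11. -27.   0. -52. -78.]
-> [ 440. -278.  189.] shift mm [ 0.2 -0.5  1.5] len 2
spin deg 0.09
```

View pics/s15.png

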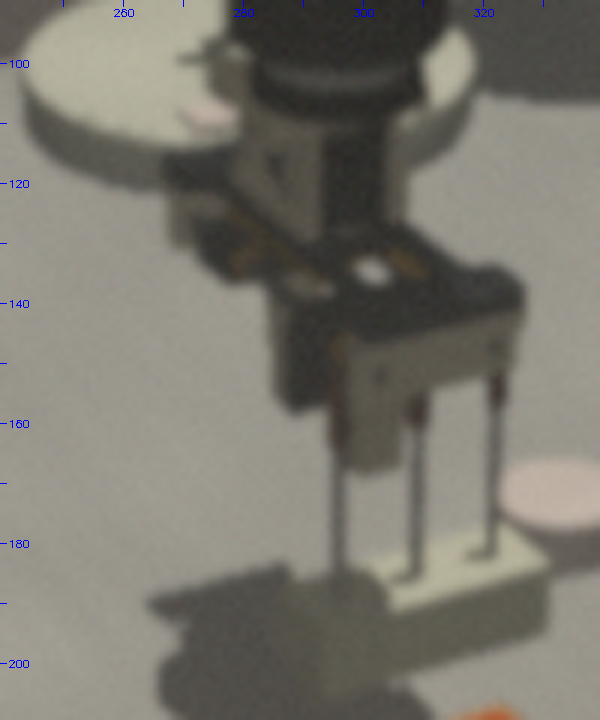

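The far rod's handle stands between the fingers, so I'll grip it and lift.

Emit:
arm_command(
  motion="-1 0 0 0 0;-1 0 0 0 0;-1 0 0 0 0;-1 0 0 0 0;-1 0 0 0 0;-1 0 0 0 0;-1 0 0 0 0;-1 0 0 0 0",
  grip_force=25,
)

```text
time: 35.9
eef_pos: [439.8, -278.4, 189.5]
ee_rot: [0.701, 0.713, -0.0, 0.0]
contact_force: [0.0, 0.7, 0.3]
width: 10.4
```

Emit:
arm_command(
  motion="-1 0 0 -0.01 0;-1 0 0 -0.02 0;-1 0 0 -0.03 0;-1 0 0 -0.04 0;-1 0 0 -0.04 0;-1 0 0 -0.02 0;-1 0 0 0 0;-1 0 0 0 0",
)

```text
time: 36.7
eef_pos: [439.5, -278.3, 350.1]
ee_rot: [0.701, 0.713, 0.0, 0.0]
contact_force: [-1.1, 0.5, -1.6]
width: 10.7
```

```bash
python3 - <<'E'
from h import *
p=np.load('board.npy')
print(board_pts(p,0,[(-97.5,107.7,121),(-55.5,107.7,121),(-13.5,107.7,121)]))
crop('scene','s16',(240,30,340,210),4.4)
E
python3 to.py 519.5 0 350 519.5 116 350 91
```

```text
[[436.27707408 112.68339326 143.        ]
 [478.23961458 114.45686282 143.        ]
 [520.20215509 116.23033238 143.        ]]
t 36.75 pos [ 439.3 -278.2  349.2] phi 91.03 tilt [-0.  0. -1.] F [0.6 0.1 0.2] w 10.5 q [-11.   4. -13.  -0. -73. -78.]
-> [519.5   0.  350. ] shift mm [276.7  85.2  -0.8] len 290
-> [519.5 116.  350. ] shift mm [116.    2.1   0. ] len 116
spin deg 0.03
```

View pics/s16.png

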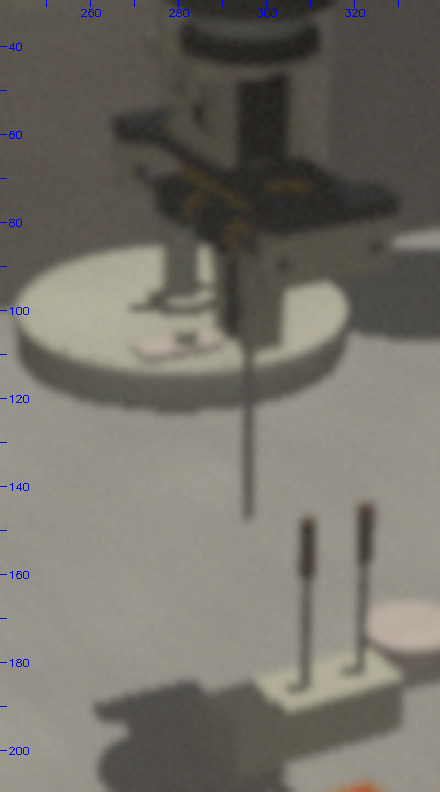

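The rod is held plumb, its tip at (296,147) in the scene view. Carrying it to the farthest vial.

Emit:
arm_command(
  motion="-1 0.0395 0.0122 0 0;-1 0.0395 0.0122 0 0;-1 0.0395 0.0122 0 0;-1 0.0395 0.0122 0 0;-1 0.0395 0.0122 0 0;-1 0.0395 0.0122 0 0;-1 0.0395 0.0122 0 0;-1 0.029 0.0005 0 0;-1 0.029 0.0005 0 0;-1 0.029 0.0005 0 0;-1 0.029 0.0005 0 0;-1 0 0 0 0;-1 0 0 0 0;-1 0 0 0 0",
)

```text
time: 38.15
eef_pos: [519.7, 115.1, 348.8]
ee_rot: [0.701, 0.713, -0.001, -0.0]
contact_force: [0.4, 0.5, -0.3]
width: 10.7
```

```bash
python3 to.py 519.7 116.3 335 91
python3 - <<'E'
from h import *
im,D=r.grab_frame('scene');crop('scene','s17',(320,200,400,300),7,im)
crop('scene','s17w',(260,100,460,300),3,im)
crop('top','t17',(260,220,340,320),6)
s=r.read_state();e=s['eef_pos'];print('tip proj scene',w2pix('scene',[e[0],e[1],e[2]-179]))
print('top of body', w2pix('top',[e[0],e[1],e[2]-179]))
E
```

```text
t 38.15 pos [519.7 115.1 348.8] phi 91.03 tilt [-0.001 -0.001 -1.   ] F [ 0.4  0.5 -0.3] w 10.7 q [  34.    5.  -12.   -0.  -73. -123.]
-> [519.7 116.3 335. ] shift mm [ 1.2 -0.  13.8] len 14
spin deg 0.03
tip proj scene [[350.55437743 235.23927368]]
top of body [[285.65285268 252.0807315 ]]
```

View pics/s17.png

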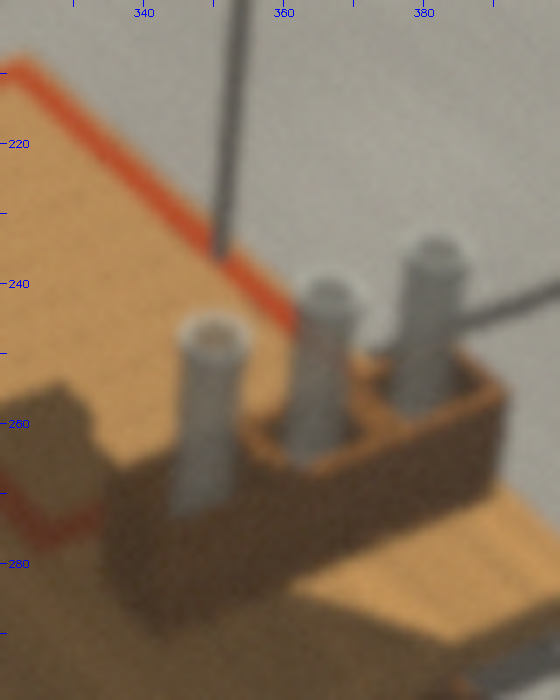

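View pics/t17.png

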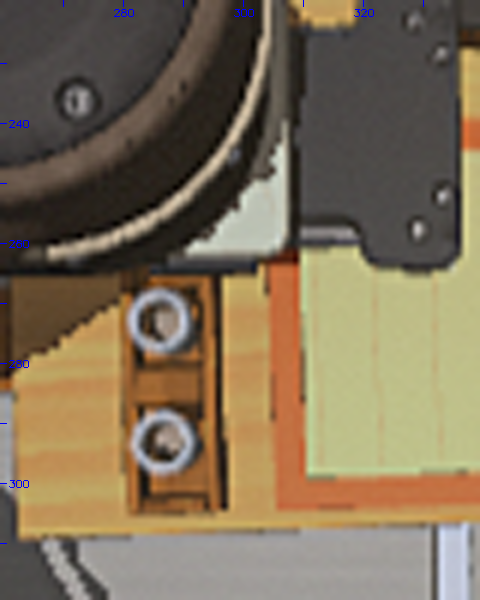

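The rod's tip is at (351,237) and the vial mouth at (350,247). Compared with their projections they agree to about 1 mm. I'll shift slightly and lower in two stages.

Emit:
arm_command(
  motion="-1 0.0009 0.0005 0.01 0;-1 0 0 0.015 0;-1 0 0 0.012 0;-1 0 0 0.012 0;-1 0 0 0.006 0;-1 0 0 0 0;-1 0 0 0 0",
)

```text
time: 38.95
eef_pos: [520.7, 116.6, 294.8]
ee_rot: [0.701, 0.714, 0.0, 0.0]
contact_force: [0.2, 0.9, 0.1]
width: 10.5
```

```bash
python3 to.py 520.2 116 236 91
python3 - <<'E'
from h import *
im,D=r.grab_frame('scene');crop('scene','s18',(320,180,400,280),7,im)
E
```

```text
t 38.95 pos [520.7 116.6 294.8] phi 91.05 tilt [ 0. -0. -1.] F [0.2 0.9 0.1] w 10.5 q [  34.    7.  -17.    0.  -66. -123.]
-> [520.2 116.  236. ] shift mm [-0.6 -0.5 58.8] len 59
spin deg 0.05
```

View pics/s18.png

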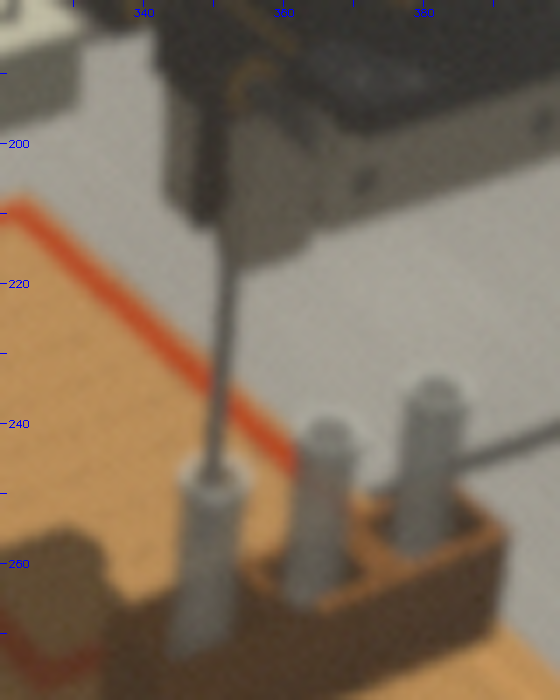

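The rod has entered the mouth centrally at (350,247). Continuing down.

Emit:
arm_command(
  motion="-1 -0.0004 -0.0003 0.015 0;-1 0 0 0.015 0;-1 0 0 0.013 0;-1 0 0 0.008 0;-1 0 0 0.005 0;-1 0 0 0 0;-1 0 0 0 0",
)

```text
time: 39.7
eef_pos: [520.5, 116.3, 238.9]
ee_rot: [0.701, 0.714, 0.0, 0.0]
contact_force: [-0.2, 0.1, -0.8]
width: 10.4
```

Emit:
arm_command(
  motion="-1 0 0 0.002 0;-1 0 0 0.001 0;-1 0 0 0 0;-1 0 0 0 0",
)

```text
time: 40.1
eef_pos: [520.2, 116.1, 235.6]
ee_rot: [0.701, 0.713, 0.0, 0.0]
contact_force: [0.4, -0.8, 0.3]
width: 10.1
```

Emit:
arm_command(
  motion="-1 0 0 0.001 0;-1 0 0 0.001 0;-1 0 0 0 0;-1 0 0 0 0",
)

```text
time: 40.5
eef_pos: [520.2, 116.2, 233.5]
ee_rot: [0.701, 0.714, 0.0, 0.0]
contact_force: [0.7, -0.2, 0.7]
width: 10.4
```

Emit:
arm_command(
  motion="-1 0 0 0.001 0;-1 0 0 0 0;-1 0 0 0 0",
)

```text
time: 40.8
eef_pos: [520.6, 116.2, 233.4]
ee_rot: [0.701, 0.714, 0.001, 0.0]
contact_force: [-1.4, -0.8, 5.4]
width: 10.3
```

It touched bottom at 233.4, as expected. Releasing and going to the middle rod.

Emit:
arm_command(
  motion="0.2 0 0 0 0;0.2 0 0 0 0;0.2 0 0 0 0;0.2 0 0 0 0;0.2 0 0 -0.02 0;0.2 0 0 -0.03 0;0.2 0 0 -0.03 0;0.2 0 0 -0.02 0;0.2 0 0 0 0",
)

```text
time: 41.7
eef_pos: [521.3, 116.5, 335.7]
ee_rot: [0.701, 0.714, 0.002, 0.001]
contact_force: [0.2, 0.3, 0.7]
width: 52.7
```

```bash
python3 to.py 398 -278.5 335 398 -278.5 189 91
python3 - <<'E'
from h import *
im,D=r.grab_frame('scene');crop('scene','s19',(230,130,410,290),4.4,im)
E
```

```text
t 41.7 pos [521.3 116.5 335.7] phi 91.06 tilt [ 0.005  0.002 -1.   ] F [0.2 0.3 0.7] w 52.7 q [  34.    6.  -13.    0.  -71. -123.]
-> [ 398.  -278.5  335. ] shift mm [-392.7 -130.6    0.7] len 414
-> [ 398.  -278.5  189. ] shift mm [  0.   0. 146.] len 146
spin deg 0.06
```

View pics/s19.png

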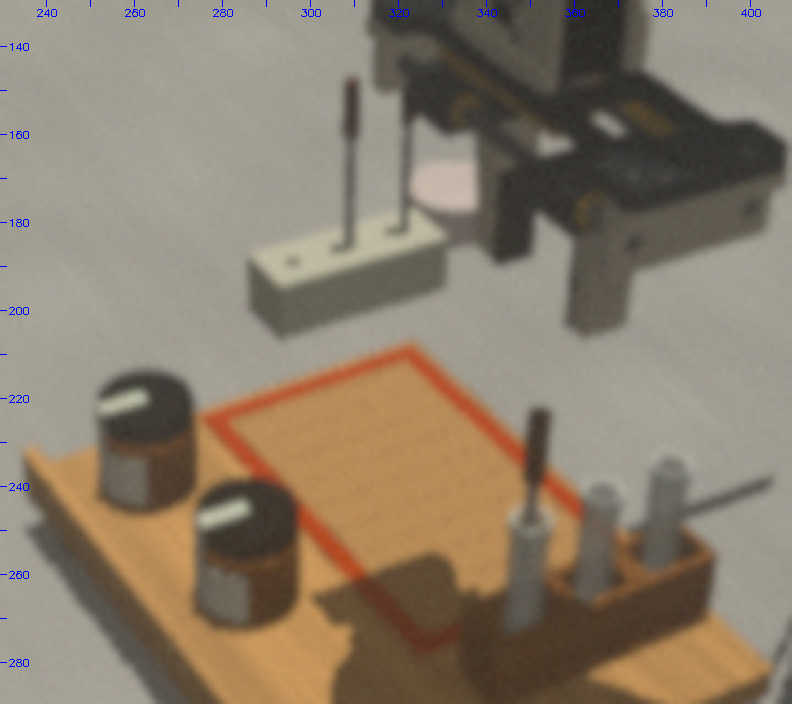

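The first rod is fully in and both jars are in place with their labels on the far side. Next is the middle rod.

Emit:
arm_command(
  motion="0.2 -0.0393 -0.0131 0 0;0.2 -0.0393 -0.0131 0 0;0.2 -0.0393 -0.0131 0 0;0.2 -0.0393 -0.0131 0 0;0.2 -0.0393 -0.0131 0 0;0.2 -0.0393 -0.0131 0 0;0.2 -0.0393 -0.0131 0 0;0.2 -0.0393 -0.0131 0 0;0.2 -0.0393 -0.0131 0 0;0.2 -0.0393 -0.0131 0 0;0.2 0 0 0.03 0;0.2 0 0 0.03 0;0.2 0 0 0 0;0.2 0 0 0 0",
)

```text
time: 43.15
eef_pos: [396.1, -279.2, 272.3]
ee_rot: [0.701, 0.714, -0.001, -0.001]
contact_force: [0.4, 0.9, 0.9]
width: 52.5
```

```bash
python3 to.py 398 -278.5 189 91
```

```text
t 43.15 pos [ 396.1 -279.2  272.3] phi 91.06 tilt [-0.002  0.    -1.   ] F [0.4 0.9 0.9] w 52.5 q [-12.   3. -24.   0. -63. -77.]
-> [ 398.  -278.5  189. ] shift mm [ 0.7  1.9 83.3] len 83
spin deg 0.06
```

Emit:
arm_command(
  motion="0.2 0.0007 0.0019 0.015 0;0.2 0 0 0.025 0;0.2 0 0 0.022 0;0.2 0 0 0.014 0;0.2 0 0 0.007 0;0.2 0 0 0 0;0.2 0 0 0 0",
)

```text
time: 43.85
eef_pos: [399.1, -278.6, 190.7]
ee_rot: [0.7, 0.714, 0.0, 0.001]
contact_force: [-0.2, 0.2, 0.2]
width: 52.9
```

```bash
python3 to.py 398 -278.5 189 91
python3 - <<'E'
from h import *
crop('scene','s20',(240,90,340,210),6)
E
```

```text
t 43.85 pos [ 399.1 -278.6  190.7] phi 91.08 tilt [ 0.002 -0.001 -1.   ] F [-0.2  0.2  0.2] w 52.9 q [-12.   8. -31.   0. -51. -77.]
-> [ 398.  -278.5  189. ] shift mm [ 0.1 -1.1  1.7] len 2
spin deg 0.08
```

View pics/s20.png

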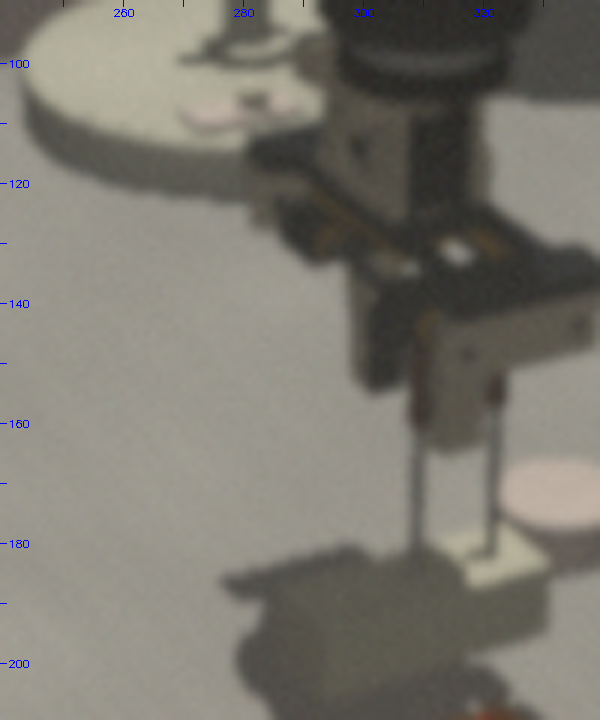

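The middle rod is between the fingers, with its base at (309,180). Gripping and lifting.

Emit:
arm_command(
  motion="-1 0 0 0.001 0;-1 0 0 0 0;-1 0 0 0 0;-1 0 0 0 0;-1 0 0 0 0;-1 0 0 0 0;-1 0 0 0 0;-1 0 0 0 0",
)

```text
time: 44.7
eef_pos: [398.2, -278.5, 188.5]
ee_rot: [0.701, 0.713, -0.0, -0.0]
contact_force: [0.2, -0.5, 0.5]
width: 10.5
```

Emit:
arm_command(
  motion="-1 0 0 -0.01 0;-1 0 0 -0.02 0;-1 0 0 -0.03 0;-1 0 0 -0.04 0;-1 0 0 -0.04 0;-1 0 0 -0.02 0;-1 0 0 0 0;-1 0 0 0 0",
)

```text
time: 45.5
eef_pos: [398.1, -278.3, 349.1]
ee_rot: [0.701, 0.713, 0.0, 0.0]
contact_force: [0.5, -0.0, -1.1]
width: 10.1
```

```bash
python3 to.py 478.4 0 350 478.4 114.4 350 91
```

```text
t 45.5 pos [ 398.1 -278.3  349.1] phi 91.03 tilt [ 0.001  0.    -1.   ] F [ 0.5 -0.  -1.1] w 10.1 q [-12.   0. -17.  -0. -73. -77.]
-> [478.4   0.  350. ] shift mm [276.8  85.3  -0.9] len 290
-> [478.4 114.4 350. ] shift mm [114.4   2.1   0. ] len 114
spin deg 0.03
```

Emit:
arm_command(
  motion="-1 0.0395 0.0122 0 0;-1 0.0395 0.0122 0 0;-1 0.0395 0.0122 0 0;-1 0.0395 0.0122 0 0;-1 0.0395 0.0122 0 0;-1 0.0395 0.0122 0 0;-1 0.0395 0.0122 0 0;-1 0.0287 0.0005 0 0;-1 0.0287 0.0005 0 0;-1 0.0287 0.0005 0 0;-1 0.0287 0.0005 0 0;-1 0 0 0 0;-1 0 0 0 0;-1 0 0 0 0",
)

```text
time: 46.9
eef_pos: [478.2, 113.8, 347.9]
ee_rot: [0.701, 0.713, -0.001, -0.0]
contact_force: [0.1, -0.3, 0.2]
width: 10.6
```

```bash
python3 to.py 478.4 114.4 295 91
python3 - <<'E'
from h import *
im,D=r.grab_frame('scene');crop('scene','s21',(320,200,400,300),7,im)
s=r.read_state();e=s['eef_pos'];print('tip proj scene',w2pix('scene',[e[0],e[1],e[2]-178.5]),w2pix('scene',[478.2,114.5,143]))
E
```

```text
t 46.9 pos [478.2 113.8 347.9] phi 91.03 tilt [-0.001 -0.001 -1.   ] F [ 0.1 -0.3  0.2] w 10.6 q [  36.    1.  -17.   -0.  -73. -125.]
-> [478.4 114.4 295. ] shift mm [ 0.6  0.2 52.9] len 53
spin deg 0.03
tip proj scene [[367.00876855 229.49609403]] [[366.12073119 239.74820836]]
```

View pics/s21.png

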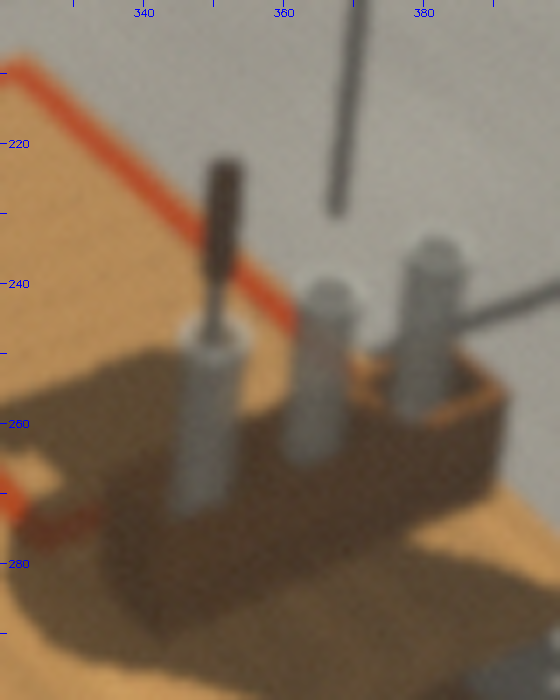

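The tip at (367.6,230.6) and the mouth at (366.4,242) both fit their projections. Lowering.

Emit:
arm_command(
  motion="-1 0.0006 0.0001 0.01 0;-1 0 0 0.015 0;-1 0 0 0.012 0;-1 0 0 0.012 0;-1 0 0 0.006 0;-1 0 0 0 0;-1 0 0 0 0",
)

```text
time: 47.65
eef_pos: [478.8, 115.0, 293.7]
ee_rot: [0.701, 0.714, 0.0, 0.0]
contact_force: [-0.3, 0.2, 0.1]
width: 10.6
```

```bash
python3 to.py 478.4 114.4 236 91
python3 - <<'E'
from h import *
im,D=r.grab_frame('scene');crop('scene','s22',(320,180,400,280),7,im)
E
```

```text
t 47.65 pos [478.8 115.  293.7] phi 91.05 tilt [ 0. -0. -1.] F [-0.3  0.2  0.1] w 10.6 q [  36.    3.  -22.    0.  -65. -125.]
-> [478.4 114.4 236. ] shift mm [-0.6 -0.4 57.7] len 58
spin deg 0.05
```

View pics/s22.png

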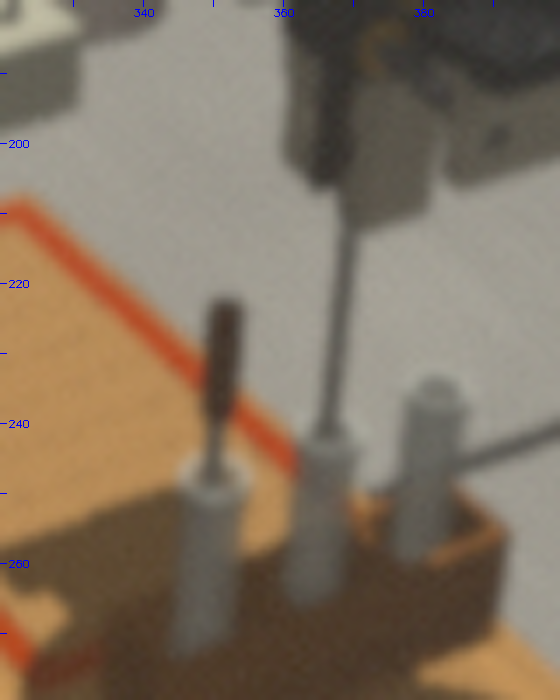

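It's in the middle vial, with the entry at (366,241). Lowering to the bottom.

Emit:
arm_command(
  motion="-1 -0.0004 -0.0003 0.015 0;-1 0 0 0.015 0;-1 0 0 0.013 0;-1 0 0 0.008 0;-1 0 0 0.005 0;-1 0 0 0.002 0;-1 0 0 0 0;-1 0 0 0 0",
)

```text
time: 48.5
eef_pos: [478.6, 114.7, 236.0]
ee_rot: [0.701, 0.714, 0.0, 0.0]
contact_force: [1.1, -0.5, -0.7]
width: 10.2
```

Emit:
arm_command(
  motion="-1 0 0 0.001 0;-1 0 0 0.001 0;-1 0 0 0 0;-1 0 0 0 0",
)

```text
time: 48.9
eef_pos: [478.3, 114.5, 233.5]
ee_rot: [0.701, 0.714, 0.0, 0.0]
contact_force: [-0.2, -0.0, -0.3]
width: 10.1
```

Emit:
arm_command(
  motion="-1 0 0 0.001 0;-1 0 0 0 0;-1 0 0 0 0",
)

```text
time: 49.2
eef_pos: [478.4, 114.6, 232.5]
ee_rot: [0.701, 0.713, 0.0, 0.0]
contact_force: [0.5, -0.5, 0.4]
width: 10.3
```

Emit:
arm_command(
  motion="-1 0 0 0.001 0;-1 0 0 0 0;-1 0 0 0 0",
)

```text
time: 49.5
eef_pos: [478.8, 114.7, 232.4]
ee_rot: [0.701, 0.714, 0.001, 0.0]
contact_force: [-1.5, -0.9, 4.7]
width: 10.5
```

Emit:
arm_command(
  motion="0.2 0 0 0 0;0.2 0 0 0 0;0.2 0 0 0 0;0.2 0 0 0 0;0.2 0 0 -0.02 0;0.2 0 0 -0.03 0;0.2 0 0 -0.03 0;0.2 0 0 -0.02 0;0.2 0 0 0 0",
)

```text
time: 50.4
eef_pos: [479.4, 115.0, 334.5]
ee_rot: [0.701, 0.714, 0.002, 0.001]
contact_force: [0.3, 0.3, 0.1]
width: 52.7
```

```bash
python3 to.py 356.1 -279.8 335 356.1 -279.8 189 91
```

```text
t 50.4 pos [479.4 115.  334.5] phi 91.06 tilt [ 0.005  0.002 -1.   ] F [0.3 0.3 0.1] w 52.7 q [  36.    1.  -18.    0.  -70. -125.]
-> [ 356.1 -279.8  335. ] shift mm [-392.5 -130.6   -0.5] len 414
-> [ 356.1 -279.8  189. ] shift mm [  0.   0. 146.] len 146
spin deg 0.06
```

Emit:
arm_command(
  motion="0.2 -0.0393 -0.001 0 0;0.2 -0.0393 -0.001 0 0;0.2 -0.0393 -0.001 0 0;0.2 -0.0393 -0.001 0 0;0.2 -0.0393 -0.001 0 0;0.2 -0.0393 -0.001 0 0;0.2 -0.0393 -0.001 0 0;0.2 -0.0393 -0.001 0 0;0.2 -0.0195 -0.0306 0 0;0.2 -0.0195 -0.0306 0 0;0.2 -0.0195 -0.0306 0 0;0.2 -0.0195 -0.0306 0 0;0.2 0 0 0.03 0;0.2 0 0 0.03 0;0.2 0 0 0 0;0.2 0 0 0 0",
)

```text
time: 52.0
eef_pos: [355.0, -280.2, 271.6]
ee_rot: [0.701, 0.714, -0.001, -0.001]
contact_force: [0.3, -0.4, 0.4]
width: 52.5
```

```bash
python3 to.py 356.1 -279.8 189 91
```

```text
t 52.0 pos [ 355.  -280.2  271.6] phi 91.06 tilt [-0.002 -0.    -1.   ] F [ 0.3 -0.4  0.4] w 52.5 q [-13.  -0. -28.   0. -62. -76.]
-> [ 356.1 -279.8  189. ] shift mm [ 0.4  1.1 82.6] len 83
spin deg 0.06
```

Emit:
arm_command(
  motion="0.2 0.0004 0.0008 0.015 0;0.2 0 0 0.025 0;0.2 0 0 0.022 0;0.2 0 0 0.014 0;0.2 0 0 0.007 0;0.2 0 0 0 0;0.2 0 0 0 0",
)

```text
time: 52.7
eef_pos: [356.7, -279.9, 189.6]
ee_rot: [0.7, 0.714, 0.0, 0.001]
contact_force: [0.3, 0.1, -0.1]
width: 52.9
```

```bash
python3 to.py 356.1 -279.8 189 91
python3 - <<'E'
from h import *
crop('scene','s23',(260,90,360,210),6)
E
```

```text
t 52.7 pos [ 356.7 -279.9  189.6] phi 91.07 tilt [ 0.001 -0.001 -1.   ] F [ 0.3  0.1 -0.1] w 52.9 q [-13.   5. -35.   0. -50. -76.]
-> [ 356.1 -279.8  189. ] shift mm [ 0.1 -0.6  0.6] len 1
spin deg 0.07
```

View pics/s23.png

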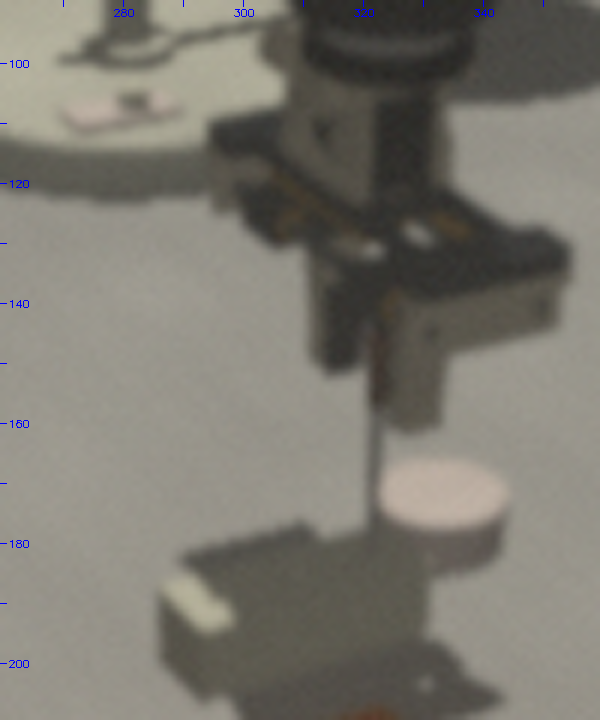

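The last rod is between the fingers. Gripping and lifting.

Emit:
arm_command(
  motion="-1 0 0 0 0;-1 0 0 0 0;-1 0 0 0 0;-1 0 0 0 0;-1 0 0 0 0;-1 0 0 0 0;-1 0 0 0 0;-1 0 0 0 0",
)

```text
time: 53.55
eef_pos: [355.9, -279.7, 188.5]
ee_rot: [0.701, 0.714, -0.0, -0.0]
contact_force: [0.3, 0.5, -0.1]
width: 10.4
```

Emit:
arm_command(
  motion="-1 0 0 -0.01 0;-1 0 0 -0.02 0;-1 0 0 -0.03 0;-1 0 0 -0.04 0;-1 0 0 -0.04 0;-1 0 0 -0.02 0;-1 0 0 0 0;-1 0 0 0 0",
)

```text
time: 54.35
eef_pos: [355.7, -279.6, 349.1]
ee_rot: [0.701, 0.713, 0.0, 0.0]
contact_force: [0.5, 0.2, -1.0]
width: 10.3
```

```bash
python3 to.py 440 -120 350 436.6 0 350  436.6 112.8 350 91
```

```text
t 54.35 pos [ 355.7 -279.6  349.1] phi 91.03 tilt [ 0.001  0.    -1.   ] F [ 0.5  0.2 -1. ] w 10.3 q [-13.  -3. -20.  -0. -73. -76.]
-> [ 440. -120.  350.] shift mm [158.   87.2  -0.9] len 180
-> [436.6   0.  350. ] shift mm [120.   -1.2   0. ] len 120
-> [436.6 112.8 350. ] shift mm [112.8   2.    0. ] len 113
spin deg 0.03
```

Emit:
arm_command(
  motion="-1 0.0316 0.0174 0 0;-1 0.0316 0.0174 0 0;-1 0.0316 0.0174 0 0;-1 0.0316 0.0174 0 0;-1 0.0316 0.0174 0 0;-1 0.04 -0.0004 0 0;-1 0.04 -0.0004 0 0;-1 0.04 -0.0004 0 0;-1 0.0282 0.0005 0 0;-1 0.0282 0.0005 0 0;-1 0.0282 0.0005 0 0;-1 0.0282 0.0005 0 0;-1 0 0 0 0;-1 0 0 0 0;-1 0 0 0 0",
)

```text
time: 55.85
eef_pos: [436.2, 112.0, 347.9]
ee_rot: [0.701, 0.713, -0.001, -0.0]
contact_force: [0.5, -0.8, 0.0]
width: 10.5
```

```bash
python3 to.py 436.6 112.8 295 91
python3 - <<'E'
from h import *
im,D=r.grab_frame('scene');crop('scene','s24',(320,200,400,300),7,im)
s=r.read_state();e=s['eef_pos'];print('tip proj scene',w2pix('scene',[e[0],e[1],e[2]-178.5]),w2pix('scene',[436.6,112.8,143]))
E
```

```text
t 55.85 pos [436.2 112.  347.9] phi 91.03 tilt [-0.001 -0.001 -1.   ] F [ 0.5 -0.8  0. ] w 10.5 q [  40.   -3.  -21.   -0.  -73. -129.]
-> [436.6 112.8 295. ] shift mm [ 0.8  0.4 52.9] len 53
spin deg 0.03
tip proj scene [[382.87953533 223.52446559]] [[381.63948369 233.74432382]]
```

View pics/s24.png

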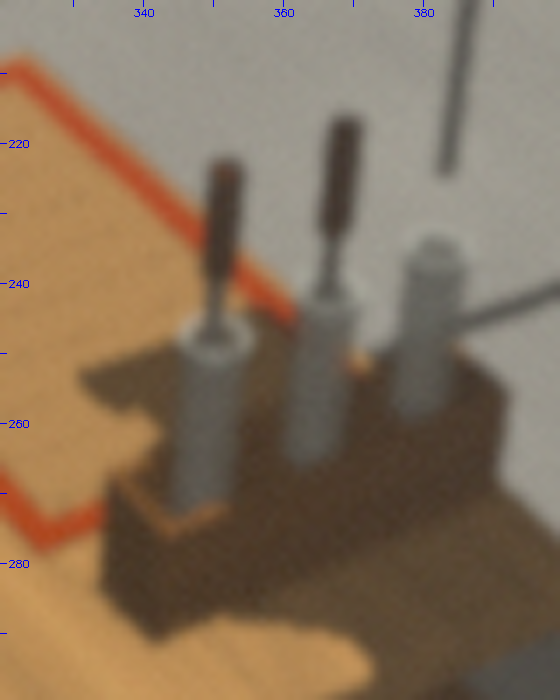

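The tip at (383.1,224.9) and the mouth at (381.9,235.2) fit. Lowering.

Emit:
arm_command(
  motion="-1 0.0007 0.0002 0.01 0;-1 0 0 0.015 0;-1 0 0 0.012 0;-1 0 0 0.012 0;-1 0 0 0.006 0;-1 0 0 0 0;-1 0 0 0 0",
)

```text
time: 56.6
eef_pos: [436.9, 113.3, 293.7]
ee_rot: [0.701, 0.714, 0.0, 0.0]
contact_force: [-0.1, -0.6, 1.1]
width: 10.4
```

```bash
python3 to.py 436.6 112.8 236 91
python3 - <<'E'
from h import *
im,D=r.grab_frame('scene');crop('scene','s25',(320,180,400,280),7,im)
E
```

```text
t 56.6 pos [436.9 113.3 293.7] phi 91.04 tilt [ 0. -0. -1.] F [-0.1 -0.6  1.1] w 10.4 q [  40.   -1.  -26.    0.  -65. -129.]
-> [436.6 112.8 236. ] shift mm [-0.5 -0.3 57.7] len 58
spin deg 0.04
```

View pics/s25.png

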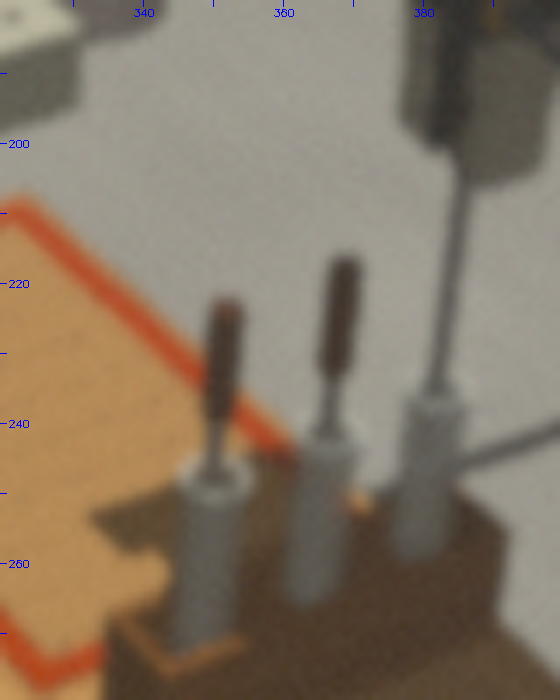

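It's in the nearest vial. Lowering to the bottom.

Emit:
arm_command(
  motion="-1 -0.0003 -0.0002 0.015 0;-1 0 0 0.015 0;-1 0 0 0.013 0;-1 0 0 0.008 0;-1 0 0 0.005 0;-1 0 0 0.003 0;-1 0 0 0.001 0;-1 0 0 0 0;-1 0 0 0 0",
)

```text
time: 57.55
eef_pos: [436.7, 113.1, 233.9]
ee_rot: [0.701, 0.714, 0.0, 0.0]
contact_force: [-0.7, 1.2, -0.8]
width: 10.5
```

Emit:
arm_command(
  motion="-1 0 0 0.001 0;-1 0 0 0 0;-1 0 0 0 0",
)

```text
time: 57.85
eef_pos: [436.5, 113.0, 232.6]
ee_rot: [0.701, 0.713, 0.0, -0.0]
contact_force: [-0.7, -0.4, 0.3]
width: 10.6
```

Emit:
arm_command(
  motion="-1 0 0 0.001 0;-1 0 0 0 0;-1 0 0 0 0",
)

```text
time: 58.15
eef_pos: [437.1, 113.2, 232.4]
ee_rot: [0.701, 0.714, 0.001, 0.0]
contact_force: [-1.5, -0.1, 6.2]
width: 10.5
```

It's on the bottom. Releasing and retreating to the left for a final look.

Emit:
arm_command(
  motion="0.2 0 0 0 0;0.2 0 0 0 0;0.2 0 0 0 0;0.2 0 0 0 0;0.2 0 0 -0.02 0;0.2 0 0 -0.03 0;0.2 0 0 -0.03 0;0.2 0 0 -0.03 0;0.2 0.04 0 0 0;0.2 0.04 0 0 0;0.2 0.04 0 0 0;0.2 0.04 0 0 0;0.2 0.04 0 0 0;0.2 0.04 0 0 0;0.2 0 0 0 0;0.2 0 0 0 0",
)

```text
time: 59.75
eef_pos: [431.9, 353.7, 340.6]
ee_rot: [0.7, 0.714, -0.001, 0.0]
contact_force: [-0.2, -0.7, -0.1]
width: 52.5
```

```bash
python3 to.py 436.6 112.8 236 91
python3 - <<'E'
from h import *
im,D=r.grab_frame('top');np.save('pics/topf.npy',im);np.save('pics/topfd.npy',D)
crop('top','tf',(220,170,420,320),4,im);cv2.imwrite('pics/tfull.png',im[:,:,::-1])
crop('top','tfj',(320,180,420,260),8,im)
im,_=r.grab_frame('scene');cv2.imwrite('pics/sfull.png',im[:,:,::-1]);crop('scene','sf',(220,190,420,340),4,im)
E
```

```text
t 59.75 pos [431.9 353.7 340.6] phi 91.12 tilt [-0.001 -0.001 -1.   ] F [-0.2 -0.7 -0.1] w 52.5 q [  59.    8.  -10.   -0.  -72. -148.]
-> [436.6 112.8 236. ] shift mm [-241.     0.   104.6] len 263
spin deg 0.12
```

View pics/tf.png

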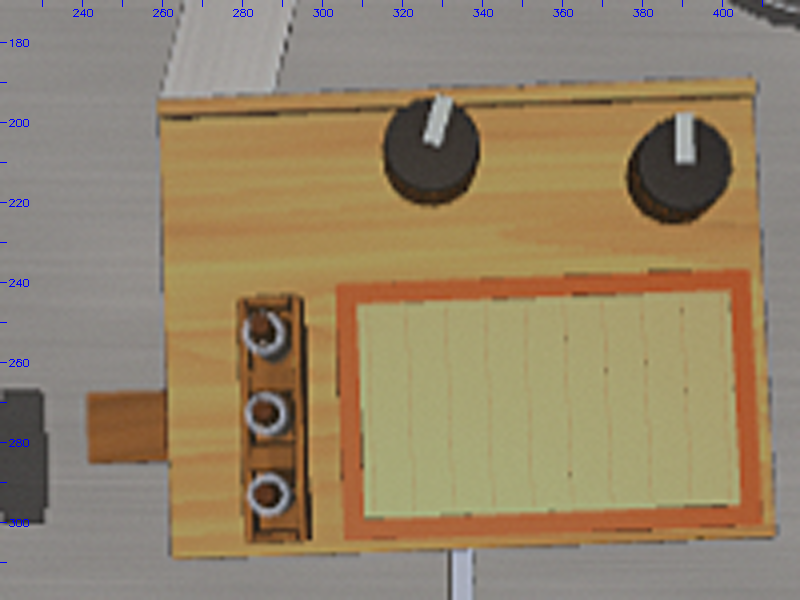

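View pics/sf.png

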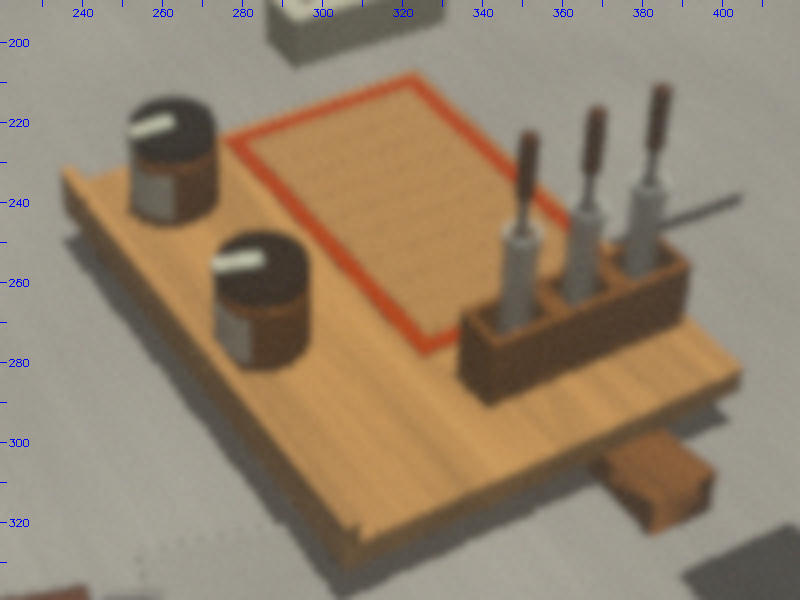

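View pics/tfj.png

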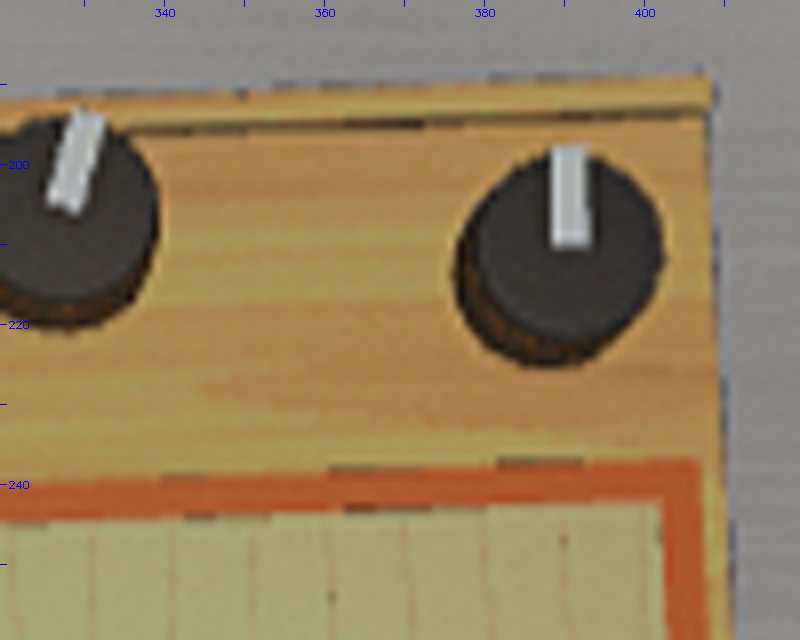

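View pics/tfull.png

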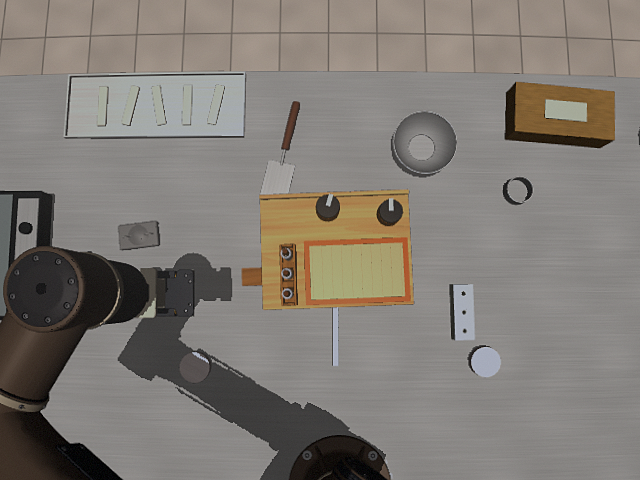

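Jar A (the left one) was knocked after I set it down. Its lid is now at (327.2,206.7), close to the upstand, and its strip is turned to about −15°, from (327.5,205.5) to (330.8,193.5). I'll regrasp it, turn it straight and set it back. All else is right.

```bash
python3 jr.py 327.2 206.7 327.5 205.5 330.75 193.5 102;python3 jr.py 389.9 211.5 391 210.3 390.8 198 102
python3 - <<'E'
from h import *
p=np.load('board.npy')
for u in[(327.2,206.7),(389.9,211.5)]: print(wrel(p,pix2w('top',u,102)))
D=np.load('pics/topfd.npy')
pts=np.array([dep('top',(u,v),D) for u in range(266,404,4) for v in range(222,234,4) if D[v,u]>0]+[dep('top',(u,v),D) for u in range(312,404,4) for v in range(248,294,4) if D[v,u]>0])
A=np.c_[wrel(p,pts)[:,:2],np.ones(len(pts))];c,res,_,_=np.linalg.lstsq(A,pts[:,2],rcond=None);print('plane',c)
E
python3 to.py 540 250 330  629 24 330 629 24 130 75
```

```text
C [625.   29.9 102. ] strip -14.7 from centre -14.6 len 27.4 30.1
C [ 615.3 -106.4  102. ] strip 0.4 from centre -4.3 len 27.1 29.9
[87.5731949  17.03126868 80.        ]
[  72.11504772 -118.79351048   80.        ]
plane [ 4.11733759e-03 -1.30016420e-02  4.28800783e+01]
t 59.85 pos [432.1 352.4 341.3] phi 91.03 tilt [-0.    -0.001 -1.   ] F [-1.1  0.7  0.6] w 52.5 q [  59.    8.  -10.   -0.  -72. -148.]
-> [540. 250. 330.] shift mm [-104.4  106.1   11.3] len 149
-> [629.  24. 330.] shift mm [-227.6   84.9    0. ] len 243
-> [629.  24. 130.] shift mm [  0.   0. 200.] len 200
spin deg 16.03
```

Before mending the jar I'll recheck the board's level, since the depth plane from this one frame disagreed. I'll use several frames and one common mask.

Run:
```python
from h import *
p=np.load('board.npy')
px=[(u,v) for u in range(264,406,3) for v in range(200,300,3) if not((300<u and 236<v) and not(u>312 and 248<v<294 and u<402)) and not(u<300 and 238<v) and not(310<u<345 and v<230) and not(372<u<406 and v<230) and not (300<=u<=312 and v>=236)]
def plane(D):
    q=[x for x in px if D[x[1],x[0]]>0]
    P=np.array([dep('top',x,D) for x in q]);A=np.c_[wrel(p,P)[:,:2],np.ones(len(P))];w=np.ones(len(P))
    for _ in range(6):
        c=np.linalg.lstsq(A*w[:,None],P[:,2]*w,rcond=None)[0];res=P[:,2]-A@c;w=1/np.maximum(1,np.abs(res)/1.5)**.5
    return np.round(c,4),len(P),round(np.std(res),2)
for n in('top0d','top6d','topfd'): print(n,plane(np.load(f'pics/{n}.npy')))
L=[]
for i in range(6):
    im,D=r.grab_frame('top');L.append(D);print(plane(D))
np.save('pics/dd.npy',np.array(L))
crop('top','tv',(240,220,340,320),7,im)
```

```text
top0d (array([ 1.92000e-02, -2.36000e-02,  4.25272e+01]), 830, np.float64(2.69))
top6d (array([-1.02000e-02,  9.00000e-04,  4.29086e+01]), 831, np.float64(2.7))
topfd (array([-1.11000e-02,  7.00000e-04,  4.25969e+01]), 830, np.float64(2.71))
(array([-1.02000e-02,  6.00000e-04,  4.23614e+01]), 831, np.float64(2.75))
(array([-8.90000e-03, -3.10000e-03,  4.26626e+01]), 832, np.float64(2.58))
(array([-9.60000e-03,  1.40000e-03,  4.27794e+01]), 831, np.float64(2.53))
(array([-1.04000e-02, -1.20000e-03,  4.25622e+01]), 834, np.float64(2.74))
(array([-7.70000e-03, -1.80000e-03,  4.25556e+01]), 832, np.float64(2.7))
(array([-1.44000e-02,  1.30000e-03,  4.26757e+01]), 831, np.float64(2.59))
```

View pics/tv.png

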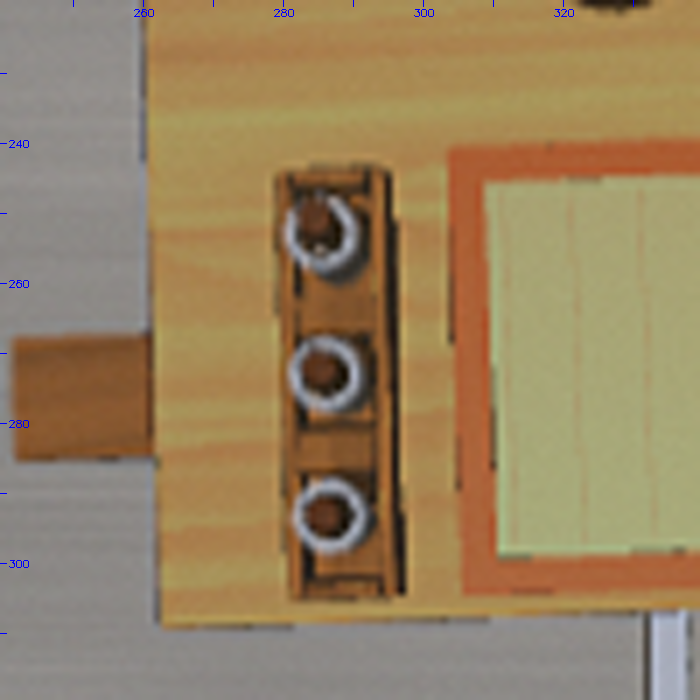

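The board is level, and its tilt has changed by the full 37 mrad since the start. The earlier disagreement came from jar pixels in the mask. Now I'll straighten jar A.

Emit:
arm_command(
  motion="1 -0.026 0.0265 0 0;1 -0.026 0.0265 0 0;1 -0.026 0.0265 0 0;1 -0.026 0.0265 0 0;1 -0.037 0.0138 0 0;1 -0.037 0.0138 0 0;1 -0.037 0.0138 0 0;1 -0.037 0.0138 0 0;1 -0.037 0.0138 0 0;1 -0.037 0.0138 0 0;1 0 0 0 8;1 0 0 0 8;1 0 0 0.04 0;1 0 0 0.04 0;1 0 0 0.03 0;1 0 0 0 0;1 0 0 0 0",
)

```text
time: 61.85
eef_pos: [627.2, 30.1, 232.3]
ee_rot: [0.793, 0.609, -0.0, 0.0]
contact_force: [0.3, -0.7, 1.9]
width: 87.6
```

```bash
python3 to.py 626.8 29.5 128 75
python3 - <<'E'
from h import *
im,D=r.grab_frame('top');crop('top','t30',(200,150,420,330),3.6,im)
# arm heights over the rack region
for u in range(230,345,10): print(u,[int(dep('top',(u,v),D)[2]) if D[v,u]>0 else -1 for v in range(170,300,12)])
crop('scene','s30',(200,60,440,300),2.5)
E
```

```text
t 61.85 pos [627.2  30.1 232.3] phi 75.05 tilt [ 0.    -0.001 -1.   ] F [ 0.3 -0.7  1.9] w 87.6 q [  21.   19.  -10.    0.  -61. -126.]
-> [626.8  29.5 128. ] shift mm [ -0.7  -0.3 104.3] len 104
spin deg 0.05
230 [593, 592, 590, 599, 612, 624, 640, 650, 661, 670, 680]
240 [589, 593, 592, 579, 594, 608, 626, 644, 657, 668, 678]
250 [589, 588, 581, 575, 556, 8, -4, 605, 638, 661, 673]
260 [590, 589, 582, 569, 41, -1, 1, 2, 637, 23, 649]
270 [588, 587, 577, 562, 40, 38, 44, 42, 44, 43, 630]
280 [589, 586, 574, 551, 42, 43, 45, 85, 86, 80, 42]
290 [589, 581, 570, 40, 37, 46, 41, 142, 88, 79, 139]
300 [587, 578, 563, 41, 45, 40, 37, 44, 44, 43, 42]
310 [606, 574, 553, 40, 38, 38, 43, 48, 42, 46, 40]
320 [609, 576, 498, 249, 54, 42, 43, 38, 38, 47, 42]
330 [607, 584, 497, 374, 82, 40, 42, 41, 45, 45, 45]
340 [608, 578, 497, 333, 40, 39, 45, 45, 41, 44, 41]
```

View pics/s30.png

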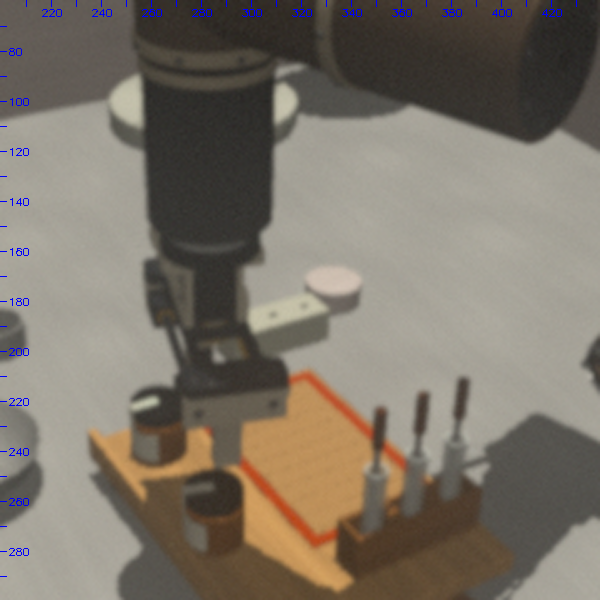

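The arm is far above the rods (over 550 mm) and the gripper is centred over jar A. Lowering to a grasp with the tips above the upstand.

Emit:
arm_command(
  motion="1 -0.0007 -0.0003 0.035 0;1 0 0 0.03 0;1 0 0 0.02 0;1 0 0 0.012 0;1 0 0 0.005 0;1 0 0 0 0;1 0 0 0 0",
)

```text
time: 62.65
eef_pos: [627.2, 30.1, 131.0]
ee_rot: [0.793, 0.609, 0.001, 0.0]
contact_force: [0.3, -0.0, 1.0]
width: 87.8
```

Emit:
arm_command(
  motion="-1 0 0 0 0;-1 0 0 0 0;-1 0 0 0 0;-1 0 0 0 0;-1 0 0 0 0;-1 0 0 0 0;-1 0 0 0 0;-1 0 0 0 0",
  grip_force=20,
)

```text
time: 63.45
eef_pos: [626.5, 29.9, 129.6]
ee_rot: [0.793, 0.609, 0.0, 0.0]
contact_force: [-0.6, 0.7, 2.3]
width: 53.5
```

Emit:
arm_command(
  motion="-1 0 0 -0.006 0;-1 0 0 -0.01 0;-1 0 0 -0.01 0;-1 0 0 0 -8;-1 0 0 0 -8;-1 0 0 0 0;-1 0 0 0 0",
)

```text
time: 64.15
eef_pos: [626.5, 29.8, 156.1]
ee_rot: [0.702, 0.712, 0.0, 0.0]
contact_force: [-0.6, -0.3, -2.9]
width: 53.3
```

```bash
python3 to.py 614.5 20 154 614.5 20 130 91
```

```text
t 64.15 pos [626.5  29.8 156.1] phi 90.8 tilt [ 0.  0. -1.] F [-0.6 -0.3 -2.9] w 53.3 q [  21.   23.  -15.    0.  -52. -110.]
-> [614.5  20.  154. ] shift mm [ -9.7 -12.1   2.1] len 16
-> [614.5  20.  130. ] shift mm [ 0.  0. 24.] len 24
spin deg -0.2
```

Emit:
arm_command(
  motion="-1 -0.005 -0.006 0 0;-1 -0.005 -0.006 0 0;-1 0 0 0.012 0;-1 0 0 0.008 0;-1 0 0 0.004 0;-1 0 0 0.0015 0;-1 0 0 0 0;-1 0 0 0 0",
)

```text
time: 64.95
eef_pos: [614.7, 19.8, 129.7]
ee_rot: [0.701, 0.713, -0.0, 0.0]
contact_force: [-0.1, 0.1, -2.8]
width: 53.5
```

Emit:
arm_command(
  motion="-1 0 0 0.0005 0;-1 0 0 0 0;-1 0 0 0 0",
)

```text
time: 65.25
eef_pos: [614.8, 19.7, 129.7]
ee_rot: [0.701, 0.714, 0.0, 0.0]
contact_force: [0.8, 0.6, 0.1]
width: 53.6
```

Contact made. Releasing, rising and clearing the view.

Emit:
arm_command(
  motion="0.7 0 0 0 0;0.7 0 0 0 0;0.7 0 0 0 0;0.7 0 0 0 0;0.7 0 0 0 0;0.7 0 0 -0.01 0;0.7 0 0 -0.03 0;0.7 0 0 -0.05 0;0.7 0 0 -0.05 0;0.7 0 0 -0.05 0;0.7 0.04 -0.015 0 0;0.7 0.04 -0.015 0 0;0.7 0.04 -0.015 0 0;0.7 0.04 -0.015 0 0;0.7 0.04 -0.015 0 0;0.7 0.04 -0.015 0 0;0.7 0.04 -0.015 0 0;0.7 0.04 -0.015 0 0;0.7 0 0 0 0;0.7 0 0 0 0",
)

```text
time: 67.25
eef_pos: [488.2, 338.2, 320.0]
ee_rot: [0.7, 0.714, 0.0, 0.0]
contact_force: [-0.1, -0.0, 0.2]
width: 74.5
```

```bash
python3 to.py
python3 - <<'E'
from h import *
im,D=r.grab_frame('top');np.save('pics/topg.npy',im)
crop('top','tg',(240,180,420,315),4.4,im);crop('top','tgj',(310,180,410,245),8,im);cv2.imwrite('pics/tgfull.png',im[:,:,::-1])
crop('scene','sg',(220,190,420,340),4)
E
```

```text
t 67.25 pos [488.2 338.2 320. ] phi 91.17 tilt [ 0.  0. -1.] F [-0.1 -0.   0.2] w 74.5 q [  54.   12.   -8.    0.  -70. -142.]
```

View pics/tg.png

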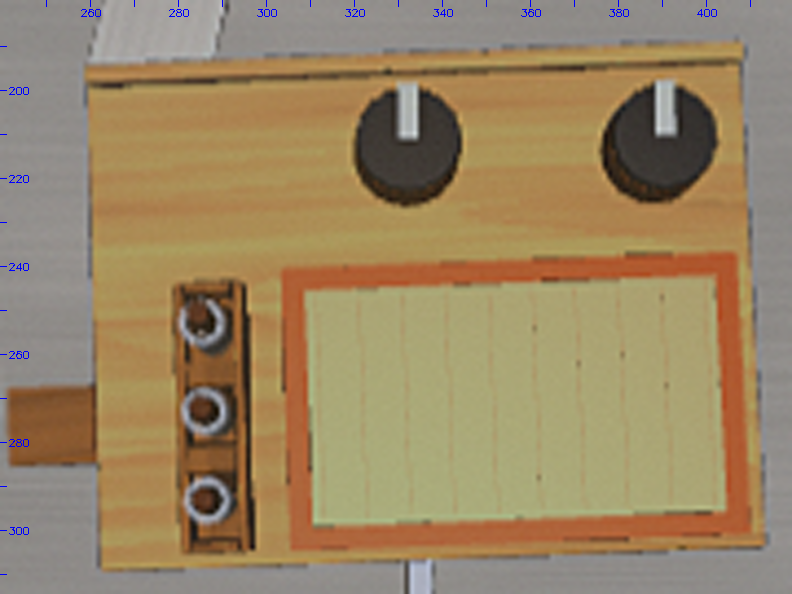

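View pics/tgj.png

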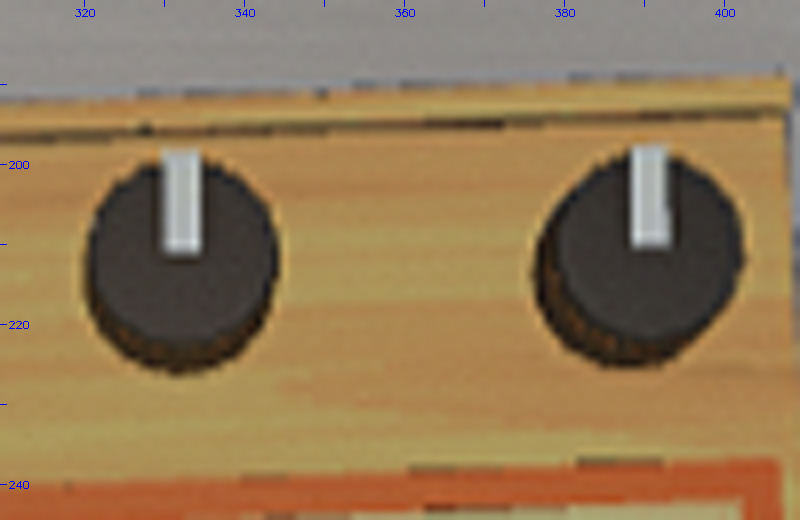

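View pics/sg.png

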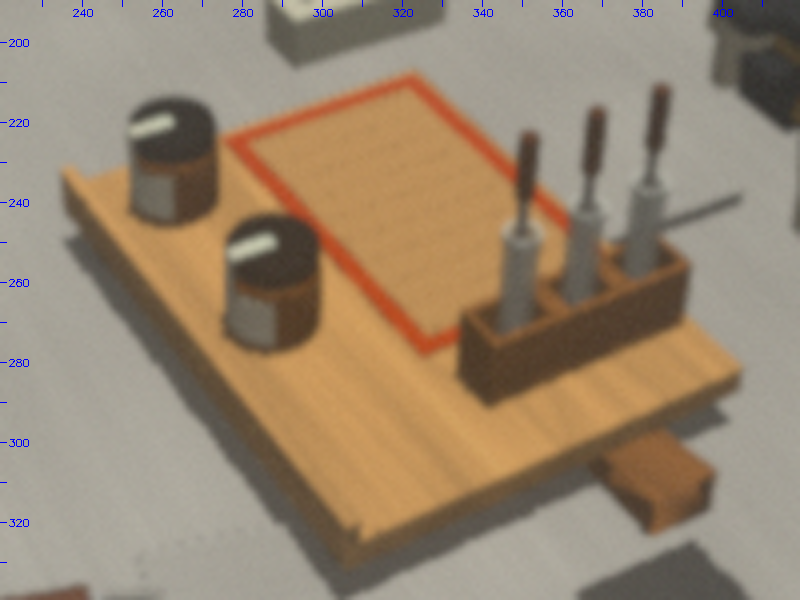

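View pics/tgfull.png

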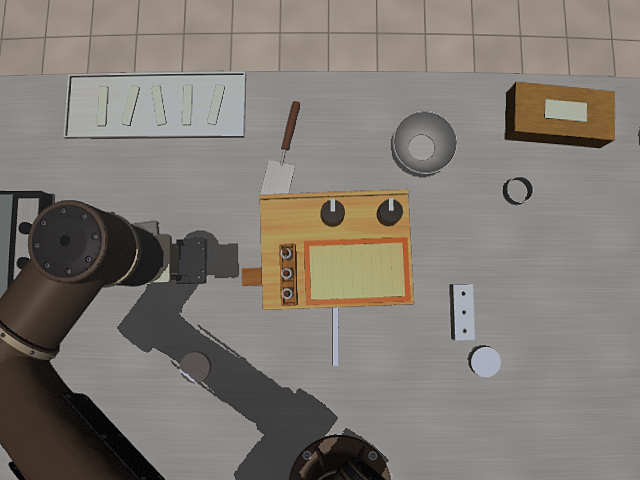

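Both strips now point straight away, at (332,199–211) and (391,198–211). All three rods stand in their vials, the wedge still shows about 49 mm, and the bystanders are where they were. Handing in.

```bash
python3 -c "
from bench import r
print(r.sign_off())"
```

```text
the job is handed in; nothing more can be done
None
```

The job is finished and handed in at about 67 s, with the gripper clear of everything.

- **Wedge and board:** I pushed the wedge in beside the short foot until it jammed at about 19 N, before setting anything on the board. The depth check showed the board up by the full 37 mrad of its initial tilt. It was still level after the jars and rods were on; I did not repeat that check after re-setting the knocked jar, but the wedge looked the same in the last pictures (about 49 mm showing).
- **Jars:** only two were present. Both stand upright on the bare ledge behind the mat. Their seal strips point straight away from the robot, to within about 1° by eye in the last top picture.
- **Knocked jar:** the left jar was knocked after I placed it (shifted about 3 cm and turned about 15°). I picked it up again, straightened it and set it back down.
- **Rods:** all three went tip down into a vial each, lowered until they touched the bottom at the expected height. The one in the farthest vial leans slightly within its mouth.
- **Checks that disagreed:** one single-frame depth reading late in the run suggested the board had tilted. Seven frames measured with the jars left out of the fit all read level, so I took the first reading as an error. The last pictures showed the other things on the table where they were at the start.

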